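# Clamp a module in the bonder's ratchet clamp

## Robot

A 6-joint arm with a two-finger parallel gripper is mounted at the origin on the work surface. World frame = base frame: x ahead of the robot, y to its left, z up, the work surface at z = 0. Lengths are in m, angles in rad, forces in N, time in s.
With the tool pointing down it reaches from about 0.25 to 0.725 m from the base axis. Payload 4 kg.
Tool frame: the origin (TCP) lies midway between the tips of the shut fingers; the grasp point (between the pads) lies pinch_z behind it (pinch_z is the distance from the TCP to the grasp point, in m); z points along the fingers, y is the direction in which the jaws open and shut (so a half turn about z gives the same grasp; the last joint's range is limited). The gripper opens to 85 mm and grips with 20 to 120 N. Pads are 22 mm wide; open, the fingers measure 114 mm over their backs; the gripper's body (76 mm by 85 mm) begins 54 mm behind the grasp point. The pads swing forward as they close: fully open they stand 13 mm farther back than shut.
Start: joints at [-1.189, 0.241, 0.005, 1.335, 0, 1.571], TCP at [0.186, -0.464, 0.231] pointing down, gripper open.
Joint ranges: [-2.72, 2.72], [-1.05, 1.87], [-1.09, 1.28], [-1.99, 2.15], [-1.42, 1.44], [-3.14, 3.14]. Speed limits (rad/s): [2.79, 2.79, 3.14, 3.14, 3.14, 3.14].

## Interface

Orientations are given as a unit quaternion [x, y, z, w].
In Python, from workcell import * gives the robot as it stands.
- The arm moves only by the tool move_arm, never from a script. Its argument "motion" is a list of rows, each a list of 3 entries, a list of its own where there are three numbers: the finger opening in mm, from 0 to 85.4, then the shift along the tool's x, y, z in units of 50 mm (1.0 is 50 mm), then the turn about the tool's z in units of 6 degrees (1.0 is 6 degrees). In form: [[claw, [dx, dy, dz], roll], ...]. A call has exactly 10 rows; each row is the pose to reach, as a shift and turn from the pose commanded when the call began, along the tool's axes at that moment; what a row does not reach only later rows make up. A row lasts 1/10 s, in which the tool goes at most 50 mm and 8.59 degrees, less where a joint would pass 70% of its speed; a pose out of reach is approached as far as the arm can. A call with a gripper value outside its range is refused whole. The fingers move at their own pace and stop on an object; the grip force is fixed at half the most. Time passes only in rows, so rows that repeat a pose let the fingers close, or fill a call up. It gives the time, the measured TCP pose, the force and the opening at its end, in the units of the state.
- get_obs(): the state, without advancing time (a new reading comes with each control period).
- camera(name): name is "side" or "top"; returns a dict with "color" (384x512x3 uint8, red, green, blue), "fx", "fy", "cx", "cy" (pixels), "distortion" ([k1, k2, p1, p2, k3] as OpenCV has them; the pictures are not rectified), "rvec" (rotation vector, rad) and "tvec" (3), from world to camera coordinates, as OpenCV has them. Camera axes: x right, y down, z forward; pixel columns grow to the right and rows downward; lengths in m; the calibration is good to about 2 mm. A picture is of the moment at which its call begins. There is no depth.
- job_done(): hands the job in, once; it reports no verdict.
The state is a dict: "clock": time; "joint_pos": joint angles; "joint_vel": joint speeds; "tau": joint torques, N m; "eef_pos": TCP position; "tool_rot": TCP orientation; "ft_force": force on the tool from outside, world axes, zero at the start; "ft_torque": the same for the moment, N m; "grip_width": finger opening in m.
Only numpy, scipy, OpenCV 4.12 (cv2) and the standard library are available. Lean on these libraries where they do the work, as an engineer would, in place of code of your own. Each camera call takes 0.05 s, during which the arm holds its last target.

## Task

Take the open module (the one showing its green substrate) from the blue tray and set it gently flat on the clamp's plate between the jaws, its long side along the fixed jaw and one end pushed home against the steel back stop. Let go of it, then squeeze and release the clamp's red trigger as often as it takes until the sliding jaw has pressed the module against the fixed jaw and grips it firmly, stopping before the thin housing is crushed: about 12 newtons at the jaw is right. Work the jaw by the trigger alone, leave the trigger released and leave everything else where it is.

Things in the scene. Friction and masses are not known exactly. Their poses are not given: they have to be found in the camera images.
- module: Open aluminium module to be clamped. Flange 66 x 48 mm (x, y), 10 mm thick; centred on it a raised body 44 x 30 mm (x, y) up to 36 mm above the underside, green substrate with black chips and gold pads in its top. About 0.16 kg. Origin: centre of the underside, z up, x along the 66 mm. Pick it by the raised body's long sides, 30 mm apart along y. Same after a half turn
- lidded: Finished module of the same shape and size, closed by a plain grey lid; lies beside the open one on the tray, either way round. Leave it
- tray: Fixed blue plastic tray 230 x 110 mm (x, y) with a 10 mm rim; origin at the centre of its underside, floor 4 mm above it. The two modules lie 112 mm apart along its x
- clamp: Fixed aluminium plate with the bar clamp. Frame: bar along y, jaws and module bed on the +x side, pistol grip on the -x side (to the robot), origin on the table under the bar's line. Plate x -26 to 125, y -70 to 175 mm, top (the bed) at z 14 mm. Black housing x -22 to 38, y -28 to 28, top at z 54 mm. Bar 8 mm thick at x 0, z 25 to 43 mm; its tail sticks out to y -140 mm
- nest (a point): Where the middle of the module's underside must end: on the plate's top, with the flange against both the back stop and the fixed jaw (clamp frame x 55, y 61, z 14 mm). Same axes as the clamp; the module's x goes along the clamp's x, either way round
- back_stop (a point): Point on the face of the steel back stop rail, at bed height, level with the nest: the face is at clamp x 88 mm and looks to -x; the rail runs from y 40 to 165 mm, 10 mm thick, 12 mm high above the bed
- fixed_jaw (a point): Middle of the fixed jaw's red-padded face, at bed height (clamp x 55, y 37 mm); the face looks to +y, is 46 mm long along x; fixed jaw and its arm stand 12 mm above the bed
- bar: Sliding bar with its jaw. Moves in -y of the clamp only. Origin: at bed height under the middle of the pad's face; the pad and the 14 mm thick jaw arm behind it stand 12.5 mm above the bed; the arm runs from the bar to clamp x 81 mm. A friction brake (20 N) holds it wherever the trigger leaves it. Not to be pushed or pulled by hand
- pad_face (a point): Middle of the sliding jaw's red rubber pad (40 mm along x), 6.5 mm above the bed, as if not pressed in. At the start 99 to 117 mm from the bar-line's origin along the clamp's y, so 62 to 80 mm from the fixed jaw's face. The hard rubber gives 20 N per mm: once the module bears on both jaws, a grip of 12 N is only 0.7 mm more jaw travel, so feel for it; over 18 N the housing is crushed
- trigger (a joint): Angle of the red trigger in rad: 0 released, 0.24 squeezed fully to its stop. It turns about an upright pin in the housing, 22 mm beyond the bar on the jaw side (clamp x 22, y 13.5 mm), and springs back by itself
- trigger_face (a point): Point on the red trigger's outer (+y) face where to push it, 104 mm from its pin; at rest clamp x -82, y 18, z 34 mm. Blade 9 mm thick, z 23 to 45, x -22 to -95 mm. Pushed in -y, towards the handle, it travels 25 mm: 2 to 3 N (spring) until the pawl meets a tooth, then 11 N early to 13 N late in the stroke (10.2 N + 12.5 N per rad) while the jaw runs free, and 1 N more per 2.7 N of grip
- squeeze_point (a point): Fixed point midway between the outer faces of handle and resting trigger (56 mm apart; 31 mm when fully squeezed): clamp x -82, y -10, z 34 mm. A full squeeze and release draws the jaw in 6.6 mm (two 3.3 mm teeth), 0.34 mm per mm of finger travel, after up to 4 mm of lost motion at the jaw. A full squeeze with the pad already on the clamped module crushes it
- handle (a point): Point on the outer (-y) face of the fixed black handle, opposite the squeezing point: clamp x -82, y -38, z 34 mm. Handle x -120 to -20, y -38 to -20, z 21 to 47 mm; below it and the trigger, outside the plate, is only the table
- spool: Brass-coloured wire spool, 48 mm across, 22 mm high, loose on the table. Leave it
- chip_box: Flat black chip tray 100 x 100 x 14 mm, loose. Leave it
- tweezers: Steel tweezers 130 mm long, loose. Leave them
- driver: Screwdriver with blue handle, lying loose. Leave it
- solvent: White plastic bottle with blue cap, 60 mm across, 130 mm tall, standing loose. Leave it
Mind the look-alikes: they are no part of the job. What is shaped like the module but pink is not meant.

How it is judged:
On the way, in this order (a step that is already met when the one before it is completed fails the run):
1. the module lies flat on the plate between the jaws, home against the back stop, let go, before the sliding jaw bears on it (x of module in the frame of nest above -0.002 m and z of module in the frame of nest below 0.0015 m and y of module in the frame of nest between -0.002 and 0.02 m and angle between the x axis of module and the x axis of clamp, either way round below 0.06 rad and contact force between the fingers and module below 0.3 N and contact force between bar and module below 1 N), for 0.2 s.
2. worked by the trigger, the sliding jaw grips the module firmly (7 N or more) against the fixed jaw (contact force between bar and module above 7 N and y of module in the frame of nest below 0.002 m), for 0.2 s.
At the end, for the whole second after the job is handed in: Open module flat on the clamp plate, at rest, within 2 mm of the nest along both horizontal axes (against back stop and fixed jaw), within 0.05 rad of square and upright; the sliding jaw holds it with 7 to 18 N; trigger within 0.03 rad of released (all of step 2 and value of joint trigger below 0.03 rad and x of module in the frame of nest between -0.002 and 0.002 m and y of module in the frame of nest above -0.002 m and z of module in the frame of nest below 0.0015 m and angle between the x axis of module and the x axis of clamp, either way round below 0.05 rad and angle between module's own z axis and vertical below 0.05 rad and linear speed of module below 0.01 m/s); the robot touches nothing.
It fails at once if the sliding jaw presses the module with more than 18 N (contact force between bar and module above 18 N).
It fails at once if the module is dropped or slammed on the plate or its stops (over 100 N) (contact force between clamp and module above 100 N).
It fails at once if the robot pushes or pulls the bar or its jaw by hand (over 4 N) (contact force between any of the fingers, the arm and bar above 4 N).
It fails at once if the lidded module or another bystander is shifted by more than 15 mm (distance of any of lidded, spool, chip_box, tweezers, driver, solvent from where it was at the start of the episode above 0.015 m).
It also fails if it takes over 69 s, if anything falls off the work surface, if the arm or the gripper's body presses on something with over 40 N, if the wrist force passes 120 N, or if a joint passes its speed limit or range.

## Working session

There is one attempt and no reset: what is moved stays moved. The work goes in short steps, Python scripts to look and compute and a tool call to move; the robot and the scene stay as the last step left them, time stands still between calls to the robot, and variables do not carry over. Pictures are saved under pics/ and viewed, and the job is handed in when it is done.

Besides the shell and the picture viewer there is one more tool, called after "Call:" as name(argument=value, ...) on one line, values as JSON. move_arm: Moves the arm, as the interface text tells. Its arguments: {"type":"object","properties":{"motion":{"type":"array","items":{"type":"array"}}},"required":["motion"]}

```bash
ls; mkdir -p pics; python3 - <<'E'
from workcell import *
import cv2,pickle
o=get_obs(); print(o)
for n in("top","side"):
    c=camera(n); pickle.dump(c,open(n+"0.pkl","wb")); cv2.imwrite(f"pics/{n}0.png",cv2.resize(c["color"][:,:,::-1],(768,576),interpolation=cv2.INTER_CUBIC)); print({k:v for k,v in c.items() if k!="color"})
try: print(pinch_z)
except Exception as e: print(e)
E
```

```text
pics
{'clock': 0.0, 'joint_pos': array([-1.18899088e+00,  2.41417738e-01,  3.73400874e-03,  1.33521723e+00,
        1.17218543e-05,  1.57079945e+00]), 'joint_vel': array([-0.00100375, -0.00024128, -0.00130712,  0.00013736,  0.00066661,
       -0.00073838]), 'tau': array([-2.11359463e-05, -3.72314501e+01,  2.52409297e+01,  1.68991339e-02,
        3.41892360e-05,  4.75071928e-06]), 'eef_pos': array([ 0.18606508, -0.46340641,  0.23041433]), 'tool_rot': array([ 9.81833101e-01,  1.89743654e-01, -1.93919243e-04, -1.03431108e-03]), 'ft_force': array([0.27467652, 0.07641971, 1.5249038 ]), 'ft_torque': array([-0.01136313,  0.00488528,  0.00019743]), 'grip_width': 0.08540819568099581}
{'fx': 383.55155814504565, 'fy': 383.55155814504565, 'cx': 261.0439261967916, 'cy': 194.486378270109, 'distortion': array([-0.11634584,  0.        ,  0.        ,  0.        ,  0.        ]), 'rvec': array([ 2.17387836, -2.16890839,  0.10177208]), 'tvec': array([-0.00660627,  0.52577048,  1.34015662])}
{'fx': 422.02166786511907, 'fy': 422.02166786511907, 'cx': 252.77015531087923, 'cy': 193.37588518294788, 'distortion': array([-0.01174937,  0.        ,  0.        ,  0.        ,  0.        ]), 'rvec': array([ 0.82417636, -2.51078752,  1.18104461]), 'tvec': array([0.40679713, 0.2477868 , 0.92399988])}
0.0187
```

View pics/top0.png

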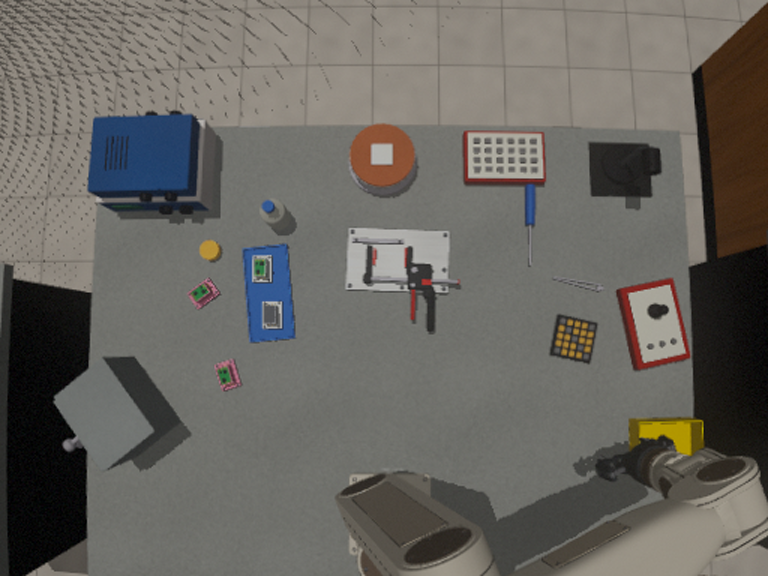

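View pics/side0.png

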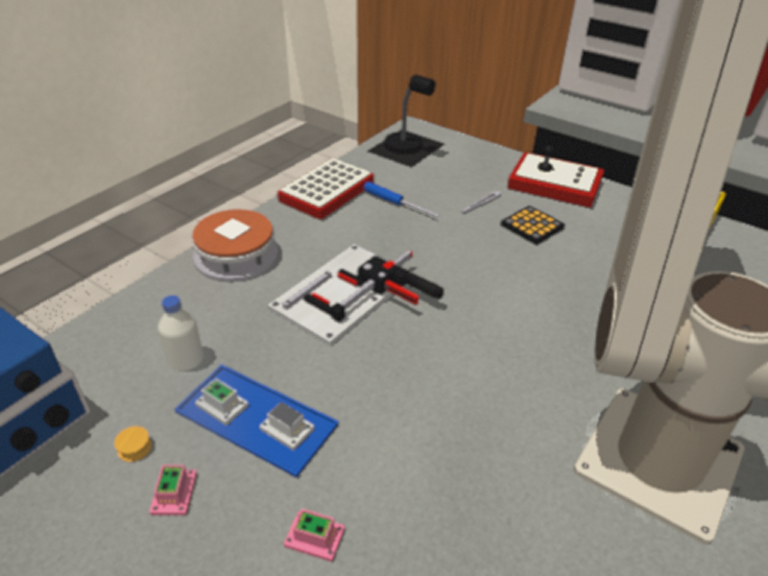

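```bash
python3 - <<'E'
import cv2,pickle,numpy as np
c=pickle.load(open("top0.pkl","rb"))["color"][:,:,::-1]
s=pickle.load(open("side0.pkl","rb"))["color"][:,:,::-1]
def crop(im,x0,y0,x1,y1,k,n): cv2.imwrite(n,cv2.resize(im[y0:y1,x0:x1],None,fx=k,fy=k,interpolation=cv2.INTER_CUBIC))
crop(c,225,145,315,225,8,"pics/t_clamp.png")
crop(c,155,155,205,235,7,"pics/t_tray.png")
crop(s,170,155,300,235,6,"pics/s_clamp.png")
crop(s,110,235,235,320,6,"pics/s_tray.png")
E
```

```text
(no output)
```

View pics/t_clamp.png

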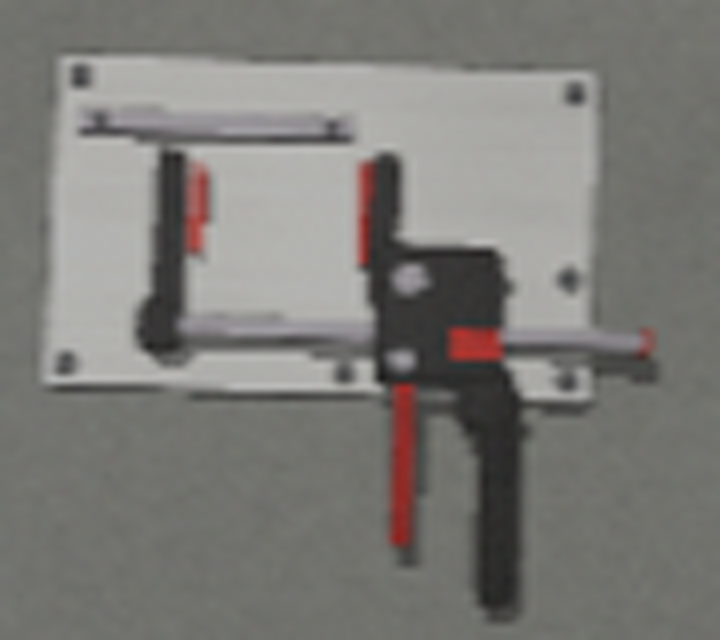

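View pics/t_tray.png

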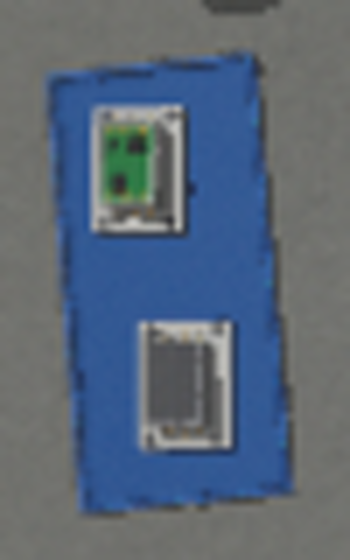

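View pics/s_clamp.png

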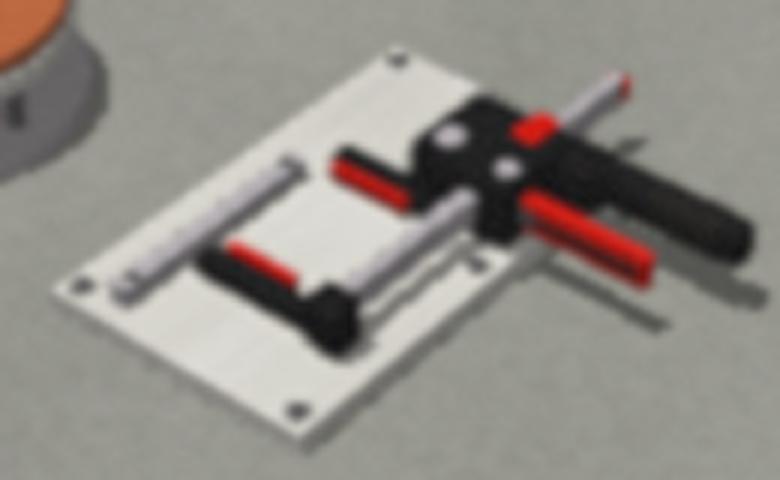

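View pics/s_tray.png

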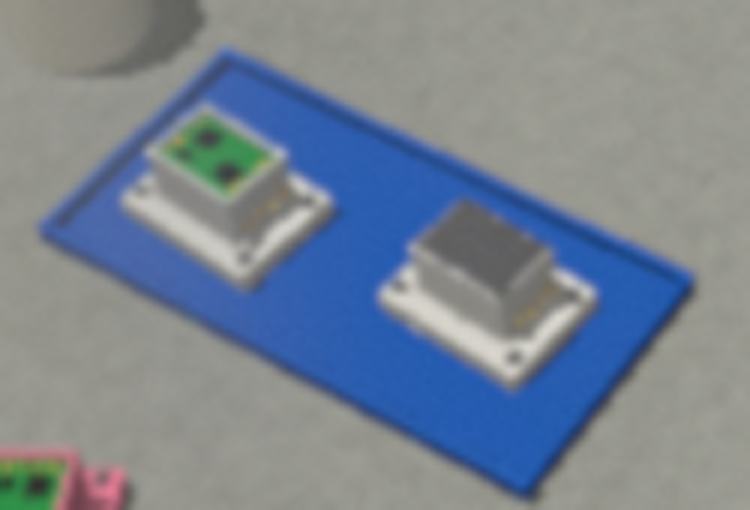

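```bash
cat > h.py <<'E'
import cv2,pickle,numpy as np
def cam(n,f=None): 
    c=pickle.load(open(f or n+"0.pkl","rb")); c["K"]=np.array([[c["fx"],0,c["cx"]],[0,c["fy"],c["cy"]],[0,0,1.]]); c["R"]=cv2.Rodrigues(c["rvec"])[0]; return c
def cast(c,uv,z):
    uv=np.asarray(uv,float).reshape(-1,1,2)
    p=cv2.undistortPoints(uv,c["K"],c["distortion"]).reshape(-1,2)
    d=np.c_[p,np.ones(len(p))]@c["R"]; o=-c["R"].T@c["tvec"]
    z=np.broadcast_to(z,(len(p),)); t=(z-o[2])/d[:,2]
    return (o+d*t[:,None])[:,:2]
def proj(c,P): return cv2.projectPoints(np.asarray(P,float).reshape(-1,3),c["rvec"],c["tvec"],c["K"],c["distortion"])[0].reshape(-1,2)
E
python3 - <<'E'
from h import *
for n in("top","side"):
    c=cam(n); print(n,"campos",-c["R"].T@c["tvec"])
T=cam("top");S=cam("side")
f=lambda L,k,x,y:[((a+.5)/k-.5+x,(b+.5)/k-.5+y) for a,b in L]
# plate corners TL,TR,BR,BL (world: image up=+x, left=+y)
pt=f([(60,57),(597,74),(592,402),(42,383)],8,225,145)
ps=f([(53,290),(398,42),(303,440)],6,170,155)
print("plate top\n",cast(T,pt,.014)); print("plate side (TL,TR,BL)\n",cast(S,ps,.014))
# nominal module flange
mt=f([(97,105),(185,105),(185,235),(92,232)],7,155,155); print("flange top z=.014",cast(T,mt,.014))
ms=f([(122,200),(335,205),(248,285)],6,110,235); print("flange side",cast(S,ms,.014))
# green centroids
for n,c in(("top",T),("side",S)):
    h=cv2.cvtColor(c["color"],cv2.COLOR_RGB2HSV); m=cv2.inRange(h,(45,80,40),(85,255,255))
    nn,l,st,ce=cv2.connectedComponentsWithStats(m)
    for i in range(1,nn):
        if st[i,4]>25: print(n,st[i],ce[i],cast(c,ce[i],.040))
E
```

```text
top campos [ 0.39532903 -0.00831923  1.38424845]
side campos [0.01782486 0.69132696 0.77614902]
plate top
 [[ 0.68296303  0.10037404]
 [ 0.67565852 -0.14364802]
 [ 0.52597571 -0.1401481 ]
 [ 0.53400773  0.10688915]]
plate side (TL,TR,BL)
 [[ 0.67981382  0.10121043]
 [ 0.67288862 -0.14652177]
 [ 0.52761234  0.10805275]]
flange top z=.014 [[0.61722859 0.33197854]
 [0.61716192 0.28567687]
 [0.54925664 0.28401624]
 [0.55075669 0.33274132]]
flange side [[0.61092534 0.33474681]
 [0.5436284  0.28753609]
 [0.54221375 0.33439587]]
top [ 75 137  20   3  36] [ 84.22222222 137.55555556] [[0.73358132 0.64633681]]
top [170 173   7  11  54] [172.74074074 177.81481481] [[0.5832991  0.30909525]]
top [127 190  12  10  55] [132.72727273 194.4       ] [[0.52366415 0.45278527]]
top [145 245   9  11  53] [149.18867925 249.94339623] [[0.32747495 0.38766004]]
side [139 255  15  11  82] [145.82926829 259.95121951] [[0.57963634 0.30949389]]
side [106 312  14  15 145] [112.62758621 319.40689655] [[0.51724467 0.45711333]]
side [199 342  20  15 169] [208.27810651 348.87573964] [[0.32277455 0.39222011]]
```

```bash
python3 - <<'E'
from h import *
T=cam("top");S=cam("side")
# bottle cap: top (267,207)/1.5 at z=.13 ; side cap (172,300)/1.5
print(cast(T,[(267/1.5,206/1.5)],.13),cast(S,[(171/1.5,302/1.5)],.13))
# red parts in top
for n,c in(("top",T),("side",S)):
    h=cv2.cvtColor(c["color"],cv2.COLOR_RGB2HSV); m=cv2.inRange(h,(0,150,80),(6,255,255))|cv2.inRange(h,(174,150,80),(180,255,255))
    nn,l,st,ce=cv2.connectedComponentsWithStats(m)
    for i in range(1,nn):
        if st[i,4]>8 and 150<ce[i][0]<320: print(n,st[i],ce[i].round(1),cast(c,ce[i],.0265),cast(c,ce[i],.045))
th=-.03; R=np.array([[np.cos(th),-np.sin(th)],[np.sin(th),np.cos(th)]])
for ctr in [(.6046,-.0191),(.6002,-.0192)]:
    o=np.array(ctr)-R@[.0495,.0525]; print("origin",o,"nest",o+R@[.055,.061],"trig",o+R@[-.082,.018],"sq",o+R@[-.082,-.010])
a=np.array([.186065,-.463406]); tx=np.array([np.cos(.3817),np.sin(.3817)]); ty=np.array([tx[1],-tx[0]])
g=np.array([.5812,.309])-a; print("shift tool units",g@tx/.05,g@ty/.05)
E
```

```text
[[0.70814507 0.27403285]] [[0.70174164 0.27651213]]
top [281 186   7   4  25] [283.6 187.5] [[ 0.55077296 -0.08586969]] [[ 0.54865496 -0.08481303]]
top [274 193   2  20  32] [274.6 204. ] [[ 0.49185026 -0.05367609]] [[ 0.49053511 -0.05305808]]
side [186 116  62  30 406] [215.5 133.7] [[ 0.81293697 -0.21707319]] [[ 0.79331502 -0.1946555 ]]
side [255 174   8   6  33] [258.5 176.4] [[ 0.56477769 -0.11412768]] [[ 0.55127987 -0.0942505 ]]
side [226 182  12   8  44] [231.6 185.2] [[ 0.60208844 -0.03481591]] [[ 0.58766986 -0.016896  ]]
side [256 186  23  16 131] [267.2 193.5] [[ 0.50057921 -0.06526432]] [[ 0.4886657  -0.04659299]]
side [208 196  11   7  27] [213.1 198.8] [[0.60570246 0.04184834]] [[0.59119469 0.05787631]]
origin [ 0.55354751 -0.0700916 ] nest [ 0.61035249 -0.0107688 ] trig [ 0.47212433 -0.04964007] sq [ 0.47128445 -0.07762747]
origin [ 0.54914751 -0.0701916 ] nest [ 0.60595249 -0.0108688 ] trig [ 0.46772433 -0.04974007] sq [ 0.46688445 -0.07772747]
shift tool units 13.088368287709434 -11.392615783466146
```

Call:
move_arm(motion=[[70,[0.3,-0.26,0],0],[70,[0.95,-0.83,0],0],[70,[1.65,-1.45,0],0],[70,[2.35,-2.05,0],0],[70,[3.05,-2.65,0],0],[70,[3.75,-3.25,0],0],[70,[4.45,-3.88,0],0],[70,[5.15,-4.5,0],0],[70,[5.85,-5.1,0],0],[70,[6.55,-5.7,0],0]])

```text
clock: 1.1
eef_pos: [0.3842, -0.0756, 0.2312]
tool_rot: [0.982, 0.19, -0.0, 0.0]
ft_force: [1.4, -0.9, 1.7]
grip_width: 0.0698
```

Call:
move_arm(motion=[[70,[0.7,-0.6,0],0.4],[70,[1.4,-1.2,0],0.8],[70,[2.1,-1.8,0],1.2],[70,[2.8,-2.4,0.1],1.6],[70,[3.5,-3.0,0.3],2.0],[70,[4.2,-3.6,0.5],2.4],[70,[4.9,-4.25,0.7],2.8],[70,[5.6,-4.85,0.9],3.2],[70,[6.2,-5.4,1.1],3.5],[70,[6.54,-5.69,1.2],3.65]])

```text
clock: 2.1
eef_pos: [0.5726, 0.0684, 0.1867]
tool_rot: [0.999, 0.047, -0.003, -0.024]
ft_force: [0.0, -0.1, -0.2]
grip_width: 0.0699
```

```bash
python3 - <<'E'
from workcell import *
import cv2,pickle
o=get_obs(); print(o)
for n in("top","side"):
    c=camera(n); pickle.dump(c,open(n+"1.pkl","wb")); im=c["color"][:,:,::-1]
    im=im[120:250,120:260] if n=="top" else im[150:320,70:250]
    cv2.imwrite(f"pics/{n}1.png",cv2.resize(im,None,fx=4,fy=4,interpolation=cv2.INTER_CUBIC))
o=get_obs(); print(o["eef_pos"],o["tool_rot"],o["ft_force"])
E
```

```text
{'clock': 2.1, 'joint_pos': array([0.09357351, 0.41616318, 0.13577533, 1.29359223, 0.04813742,
       3.14059481]), 'joint_vel': array([-0.18743486,  0.18157122,  0.16863553, -0.01695933, -0.01769627,
        0.00173502]), 'tau': array([ 7.65368789e-01, -4.56709492e+01,  2.46478468e+01, -1.85867448e-04,
        1.62829380e-01,  1.23917844e-04]), 'eef_pos': array([0.57257274, 0.0684028 , 0.18672494]), 'tool_rot': array([ 0.99859347,  0.04721604, -0.00270329, -0.02396694]), 'ft_force': array([ 0.04139226, -0.06012188, -0.15346282]), 'ft_torque': array([-0.05061246,  0.06013089, -0.05665558]), 'grip_width': 0.06990549561884865}
[0.57252244 0.06808712 0.18642425] [ 0.99860605  0.04693037 -0.0028742  -0.02398411] [-0.39275606  0.50494852  0.37290945]
```

Call:
move_arm(motion=[[70,[0,0,0],-1.4],[70,[0,0,0],-2.8],[70,[0,0,0],-4.2],[70,[0,0,0],-5.6],[70,[0,0,0],-7.0],[70,[0,0,0],-8.4],[70,[0,0,0],-9.8],[70,[0,0,0],-11.2],[70,[0,0,0],-12.6],[70,[0,0,0],-14.0]])

```text
clock: 3.2
eef_pos: [0.5715, 0.0703, 0.1881]
tool_rot: [0.707, 0.707, 0.015, -0.02]
ft_force: [-0.1, -0.6, 0.3]
grip_width: 0.0702
```

```bash
cat > st.py <<'E'
from workcell import *
import numpy as np, sys
def st(tgt=None):
    o=get_obs(); q=o["tool_rot"]; a=2*np.arctan2(q[1],q[0]); print("t",o["clock"],"pos",o["eef_pos"].round(4),"ang",round(a,4),"q",q.round(4),"F",o["ft_force"].round(2),"w",round(o["grip_width"],4),"q1,q6",o["joint_pos"][[0,5]].round(3))
    if tgt:
        tx=np.array([np.cos(a),np.sin(a)]); ty=np.array([tx[1],-tx[0]]); g=np.array(tgt[:2])-o["eef_pos"][:2]
        print("shift",(g@tx/.05).round(3),(g@ty/.05).round(3),((o["eef_pos"][2]-tgt[2])/.05).round(3),"roll",((a-tgt[3])/.10472).round(3))
    return o
E
python3 -c "
from st import *
st([.5812,.309,.12,3.1416])"
```

```text
t 3.2 pos [0.5715 0.0703 0.1881] ang 1.5697 q [ 0.7073  0.7065  0.0148 -0.0195] F [-0.15 -0.62  0.26] w 0.0702 q1,q6 [0.097 1.668]
shift 4.774 0.189 1.361 roll -15.01
```

```bash
cat > st.py <<'E'
from workcell import *
import numpy as np, sys
from scipy.spatial.transform import Rotation as Ro
def st(tgt=None):
    o=get_obs(); R=Ro.from_quat(o["tool_rot"]).as_matrix(); a=np.arctan2(R[1,0],R[0,0]); print("t",round(o["clock"],2),"pos",o["eef_pos"].round(4),"ang",round(a,4),"z",R[:,2].round(3),"F",o["ft_force"].round(2),"w",round(o["grip_width"],4),"q1,q6",o["joint_pos"][[0,5]].round(3))
    if tgt:
        g=np.array(tgt[:3])-o["eef_pos"]; d=(a-tgt[3]+np.pi)%(2*np.pi)-np.pi
        print("shift",(R.T@g/.05).round(3),"roll",(d/.10472).round(3))
    return o
E
python3 -c "
from st import *
st([.5812,.309,.10,3.1416])"
```

```text
t 3.2 pos [0.5715 0.0703 0.1881] ang 1.5696 z [-0.007  0.049 -0.999] F [-0.15 -0.62  0.26] w 0.0702 q1,q6 [0.097 1.668]
shift [4.683 0.202 1.99 ] roll -15.012
```

Call:
move_arm(motion=[[70,[0.25,0.02,0.1],-1.4],[70,[0.75,0.04,0.2],-2.8],[70,[1.35,0.06,0.4],-4.2],[70,[1.95,0.08,0.6],-5.6],[70,[2.55,0.1,0.8],-7.0],[70,[3.15,0.12,1.1],-8.4],[70,[3.75,0.15,1.4],-9.8],[70,[4.25,0.18,1.7],-11.2],[70,[4.55,0.2,1.9],-12.6],[70,[4.68,0.2,1.99],-14.0]])

```text
clock: 4.2
eef_pos: [0.5817, 0.3104, 0.0983]
tool_rot: [0.052, 0.998, 0.024, -0.006]
ft_force: [0.5, 0.1, -0.0]
grip_width: 0.0697
```

```bash
python3 - <<'E'
from st import *
import cv2,pickle
st([.5812,.309,.05,3.1416])
for n in("top","side"):
    c=camera(n); pickle.dump(c,open(n+"1.pkl","wb")); im=c["color"][:,:,::-1]
    im=im[120:250,120:260] if n=="top" else im[150:320,70:250]
    cv2.imwrite(f"pics/{n}1.png",cv2.resize(im,None,fx=4,fy=4,interpolation=cv2.INTER_CUBIC))
st([.5812,.309,.05,3.1416])
E
```

```text
t 4.2 pos [0.5817 0.3104 0.0983] ang 3.0383 z [-0.009  0.048 -0.999] F [ 0.53  0.08 -0.02] w 0.0697 q1,q6 [0.469 0.572]
shift [-0.007 -0.073  0.963] roll -0.986
t 4.3 pos [0.5818 0.3097 0.0985] ang 3.0317 z [-0.009  0.048 -0.999] F [-0.6   0.26  0.24] w 0.0698 q1,q6 [0.468 0.578]
shift [-0.004 -0.059  0.969] roll -1.05
```

View pics/top1.png

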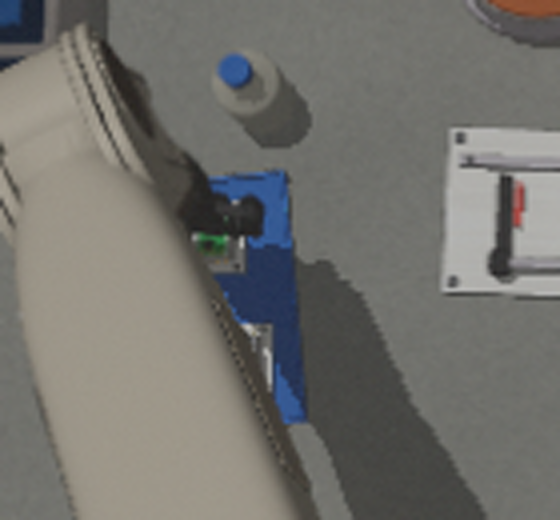

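View pics/side1.png

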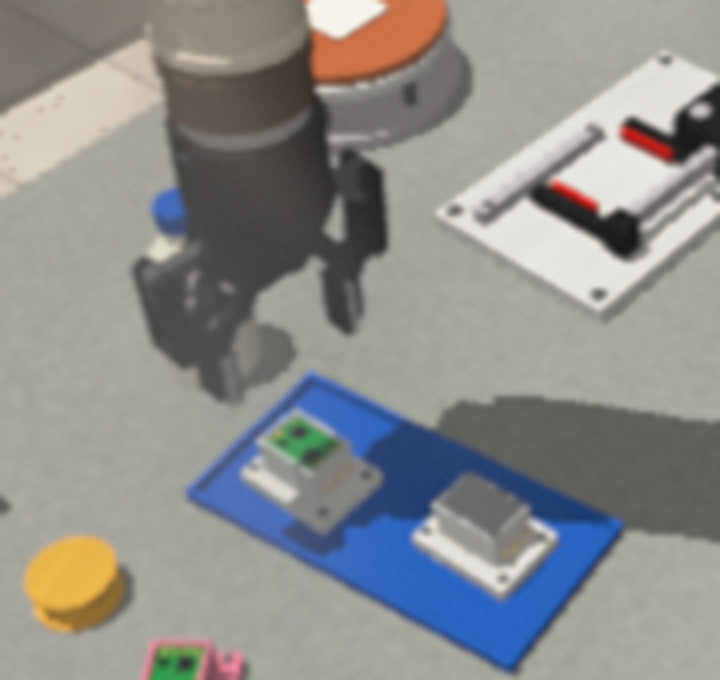

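```bash
python3 - <<'E'
from h import *
S=cam("side")
for d in (0,.01): print((proj(S,[[.5818,.3097+.042,.0985+d+.002],[.5818,.3097-.042,.0985+d-.002]])-[70,150])*4)
print(cast(S,np.array([(232,395),(347,325)])/4.+[70,150],[.11,.106]))
E
```

```text
[[224.69477515 410.67336159]
 [341.13255776 326.08060916]]
[[221.35040685 397.84627554]
 [338.77744926 313.4205934 ]]
[[0.57929808 0.34672331]
 [0.57193225 0.27107506]]
```

```bash
python3 -c "
from st import *
st([.583,.310,.017,3.1416])"
```

```text
t 4.3 pos [0.5818 0.3097 0.0985] ang 3.0317 z [-0.009  0.048 -0.999] F [-0.6   0.26  0.24] w 0.0698 q1,q6 [0.468 0.578]
shift [-0.047 -0.066  1.629] roll -1.05
```

Call:
move_arm(motion=[[70,[-0.02,-0.03,0.2],-0.3],[70,[-0.05,-0.07,0.45],-0.7],[70,[-0.05,-0.07,0.75],-1.05],[70,[-0.05,-0.07,1.05],-1.05],[70,[-0.05,-0.07,1.3],-1.05],[70,[-0.05,-0.07,1.5],-1.05],[70,[-0.05,-0.07,1.6],-1.05],[70,[-0.05,-0.07,1.63],-1.05],[60,[-0.05,-0.07,1.63],-1.05],[50,[-0.05,-0.07,1.63],-1.05]])

```text
clock: 5.3
eef_pos: [0.585, 0.3092, 0.0183]
tool_rot: [0.001, 1.0, 0.024, -0.003]
ft_force: [0.3, -0.6, 0.4]
grip_width: 0.0504
```

```bash
python3 -c "
from st import *
st([.583,.310,.017,3.1416])"
```

```text
t 5.3 pos [0.585  0.3092 0.0183] ang 3.1398 z [-0.006  0.049 -0.999] F [ 0.3  -0.64  0.36] w 0.0504 q1,q6 [0.465 0.467]
shift [0.039 0.014 0.026] roll -0.017
```

Close on the body.

Call:
move_arm(motion=[[44,[0,0,0.02],0],[38,[0,0,0.02],0],[34,[0,0,0.02],0],[31,[0,0,0.02],0],[28,[0,0,0.02],0],[25,[0,0,0.02],0],[20,[0,0,0.02],0],[20,[0,0,0.02],0],[20,[0,0,0.02],0],[20,[0,0,0.02],0]])

```text
clock: 6.3
eef_pos: [0.5848, 0.3097, 0.0176]
tool_rot: [0.001, 1.0, 0.025, -0.003]
ft_force: [-1.0, 1.1, 4.6]
grip_width: 0.0291
```

```bash
python3 - <<'E'
from st import *
import cv2,pickle
st()
c=camera("side"); im=c["color"][:,:,::-1][200:320,90:240]
cv2.imwrite(f"pics/side2.png",cv2.resize(im,None,fx=5,fy=5,interpolation=cv2.INTER_CUBIC))
E
```

```text
t 6.3 pos [0.5848 0.3097 0.0176] ang 3.1403 z [-0.006  0.049 -0.999] F [-1.02  1.12  4.56] w 0.0291 q1,q6 [0.465 0.467]
```

View pics/side2.png

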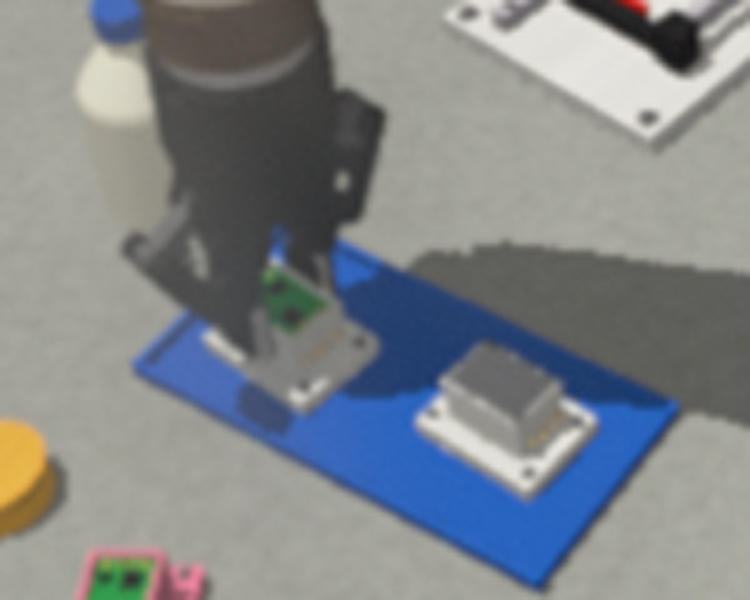

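```bash
python3 -c "
from st import *
st([.5848,.3097,.10,3.1403]);st([.6065,-.005,.085,3.1116])"
```

```text
t 6.35 pos [0.5849 0.3097 0.0177] ang 3.1403 z [-0.006  0.049 -0.999] F [-1.49  0.66  4.39] w 0.0289 q1,q6 [0.465 0.467]
shift [ 0.011  0.082 -1.645] roll -0.0
t 6.35 pos [0.5849 0.3097 0.0177] ang 3.1403 z [-0.006  0.049 -0.999] F [-1.49  0.66  4.39] w 0.0289 q1,q6 [0.465 0.467]
shift [-0.433 -6.218 -1.659] roll 0.274
```

Call:
move_arm(motion=[[20,[0,0,-0.15],0],[20,[0,0,-0.4],0],[20,[0,0,-0.8],0],[20,[0,-0.1,-1.2],0],[20,[0,-0.4,-1.55],0],[20,[-0.1,-0.9,-1.7],0],[20,[-0.1,-1.5,-1.75],0],[20,[-0.15,-2.1,-1.8],0.1],[20,[-0.2,-2.7,-1.8],0.1],[20,[-0.25,-3.3,-1.8],0.1]])

```text
clock: 7.35
eef_pos: [0.5971, 0.1374, 0.0991]
tool_rot: [0.007, 1.0, 0.024, -0.004]
ft_force: [-0.4, 0.1, -1.9]
grip_width: 0.029
```

```bash
python3 -c "
from st import *
st([.6065,-.005,.085,3.1116])"
```

```text
t 7.35 pos [0.5971 0.1374 0.0991] ang 3.1287 z [-0.007  0.047 -0.999] F [-0.42  0.12 -1.91] w 0.029 q1,q6 [0.202 0.216]
shift [-0.228 -2.855  0.145] roll 0.164
```

Call:
move_arm(motion=[[20,[-0.03,-0.6,0],0.05],[20,[-0.08,-1.2,0],0.1],[20,[-0.12,-1.75,0.05],0.15],[20,[-0.18,-2.25,0.08],0.16],[20,[-0.2,-2.6,0.1],0.16],[20,[-0.22,-2.8,0.14],0.16],[20,[-0.23,-2.85,0.14],0.16],[20,[-0.23,-2.85,0.14],0.16],[20,[-0.23,-2.85,0.14],0.16],[20,[-0.23,-2.85,0.14],0.16]])

```text
clock: 8.35
eef_pos: [0.607, -0.0012, 0.0846]
tool_rot: [0.014, 1.0, 0.024, -0.004]
ft_force: [-1.0, -0.7, -1.6]
grip_width: 0.0287
```

```bash
python3 - <<'E'
from st import *
import cv2,pickle
for n in("top","side"):
    c=camera(n); pickle.dump(c,open(n+"3.pkl","wb")); im=c["color"][:,:,::-1]
    im=im[140:240,215:325] if n=="top" else im[120:245,160:300]
    cv2.imwrite(f"pics/{n}3.png",cv2.resize(im,None,fx=5,fy=5,interpolation=cv2.INTER_CUBIC))
st([.6065,-.005,.050,3.1116])
E
```

```text
t 8.45 pos [ 0.607  -0.0014  0.0846] ang 3.1142 z [-0.007  0.048 -0.999] F [-0.24  0.01 -1.54] w 0.0289 q1,q6 [-0.026  0.001]
shift [ 0.003 -0.106  0.688] roll 0.025
```

View pics/top3.png

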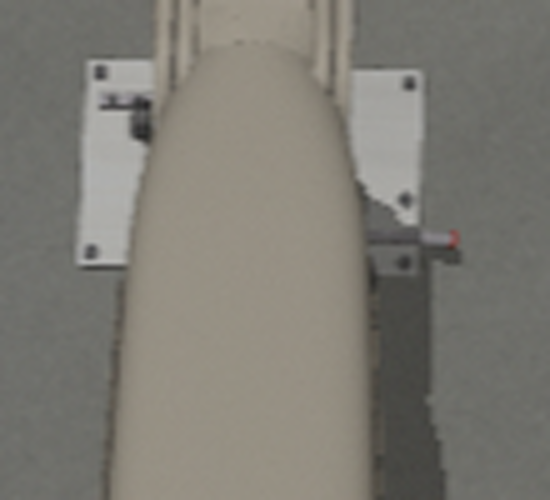

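View pics/side3.png

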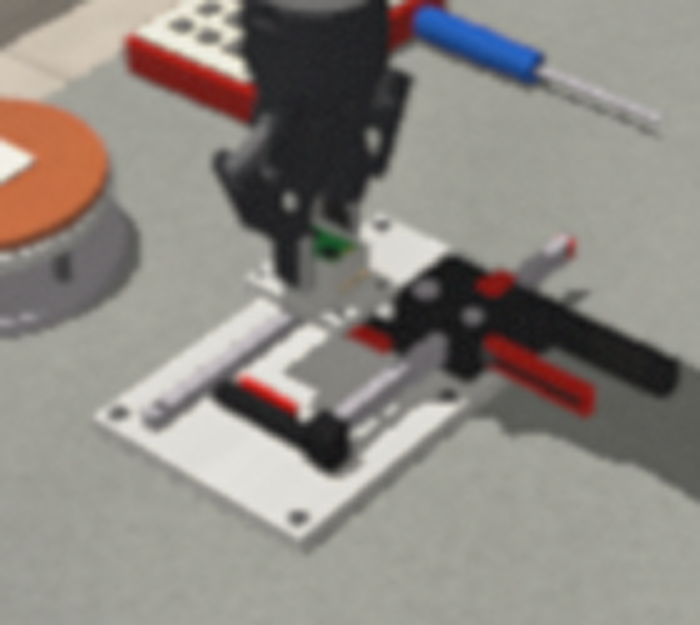

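Call:
move_arm(motion=[[20,[0,-0.04,0.1],0],[20,[0,-0.06,0.2],0],[20,[0,-0.08,0.3],0],[20,[0,-0.1,0.4],0],[20,[0,-0.1,0.5],0],[20,[0,-0.1,0.6],0],[20,[0,-0.1,0.66],0],[20,[0,-0.1,0.68],0],[20,[0,-0.1,0.68],0],[20,[0,-0.1,0.68],0]])

```text
clock: 9.45
eef_pos: [0.6068, -0.0056, 0.0505]
tool_rot: [0.014, 1.0, 0.024, -0.004]
ft_force: [0.0, 0.1, -1.2]
grip_width: 0.0288
```

```bash
python3 - <<'E'
from st import *
import cv2,pickle
for n in("side",):
    c=camera(n); pickle.dump(c,open(n+"4.pkl","wb")); im=c["color"][:,:,::-1]
    im=im[160:220,185:265]
    cv2.imwrite(f"pics/{n}4.png",cv2.resize(im,None,fx=9,fy=9,interpolation=cv2.INTER_CUBIC))
st([.6065,-.005,.030,3.1116])
E
```

```text
t 9.5 pos [ 0.6069 -0.0056  0.0506] ang 3.1128 z [-0.006  0.048 -0.999] F [ 0.08 -0.95 -1.81] w 0.0289 q1,q6 [-0.033 -0.004]
shift [ 0.004 -0.008  0.412] roll 0.012
```

View pics/side4.png

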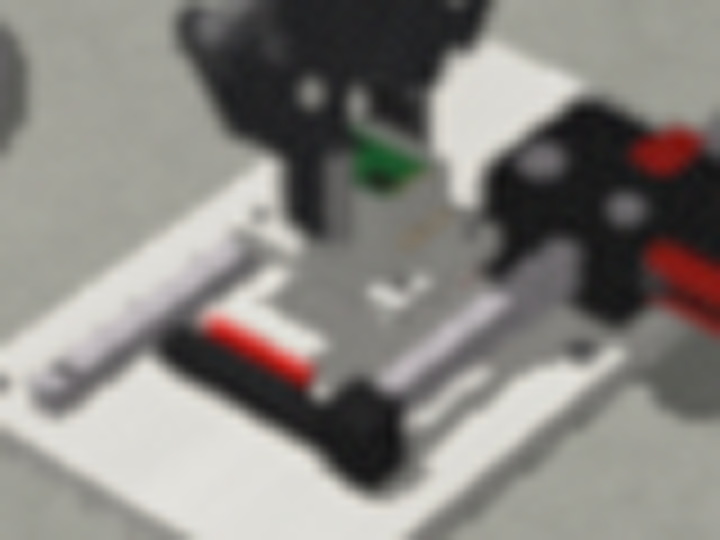

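```bash
python3 - <<'E'
from h import *
S=cam("side")
th=-.03; R=np.array([[np.cos(th),-np.sin(th)],[np.sin(th),np.cos(th)]]); o=np.array([.54915,-.0702])
uv=(np.array([(395,308),(502,240),(247,222)])+.5)/9-.5+[185,160]
w=cast(S,uv,[.048,.0458,.048]); print(w, (w-o)@R)
uv=(np.array([(205,330),(310,383)])+.5)/9-.5+[185,160]
print("pad top",(cast(S,uv,.0265)-o)@R)
E
```

```text
[[ 0.56931797  0.01998987]
 [ 0.5650153  -0.02705327]
 [ 0.63087776  0.01515368]] [[0.0174536  0.09075424]
 [0.01456395 0.0436032 ]
 [0.07913076 0.08776674]]
pad top [[0.07264573 0.11555201]
 [0.03161256 0.11408306]]
```

Call:
move_arm(motion=[[20,[0,0,0.05],0],[20,[0,0,0.12],0],[20,[0,0,0.2],0],[20,[0,0,0.27],0],[20,[0,0,0.32],0],[20,[0,0,0.36],0],[20,[0,0,0.38],0],[20,[0,0,0.4],0],[20,[0,0,0.4],0],[20,[0,0,0.4],0]])

```text
clock: 10.5
eef_pos: [0.6065, -0.0047, 0.0305]
tool_rot: [0.014, 1.0, 0.024, -0.004]
ft_force: [0.2, 0.7, -2.1]
grip_width: 0.0292
```

Call:
move_arm(motion=[[20,[0,0,0.005],0],[20,[0,0,0.01],0],[20,[0,0,0.015],0],[20,[0,0,0.02],0],[20,[0,0,0.025],0],[20,[0,0,0.025],0],[20,[0,0,0.025],0],[20,[0,0,0.025],0],[20,[0,0,0.025],0],[20,[0,0,0.025],0]])

```text
clock: 11.5
eef_pos: [0.6064, -0.0046, 0.0291]
tool_rot: [0.014, 1.0, 0.024, -0.004]
ft_force: [0.4, -0.4, -1.7]
grip_width: 0.0293
```

```bash
python3 -c "
from st import *
st([.6065,-.005,.028,3.1116])"
```

```text
t 11.5 pos [ 0.6064 -0.0046  0.0291] ang 3.1128 z [-0.007  0.048 -0.999] F [ 0.41 -0.38 -1.68] w 0.0293 q1,q6 [-0.032 -0.003]
shift [-0.002 -0.009  0.021] roll 0.011
```

Call:
move_arm(motion=[[20,[-0.01,0,0.01],0],[20,[-0.02,0,0.01],0],[20,[-0.03,0,0.01],0],[20,[-0.04,0,0.01],0],[20,[-0.05,0,0.01],0],[20,[-0.06,0,0.01],0],[20,[-0.07,0,0.01],0],[20,[-0.08,0,0.01],0],[20,[-0.08,0,0.01],0],[20,[-0.08,0,0.01],0]])

```text
clock: 12.5
eef_pos: [0.6104, -0.0047, 0.0285]
tool_rot: [0.014, 1.0, 0.024, -0.004]
ft_force: [-0.1, 1.4, -1.9]
grip_width: 0.0292
```

```bash
python3 -c "
from st import *
st([.6065,-.005,.028,3.1116])"
```

```text
t 12.5 pos [ 0.6104 -0.0047  0.0285] ang 3.1128 z [-0.007  0.048 -0.999] F [-0.07  1.36 -1.88] w 0.0292 q1,q6 [-0.031 -0.003]
shift [ 0.078 -0.009  0.011] roll 0.012
```

Call:
move_arm(motion=[[20,[-0.01,0,0],0],[20,[-0.02,0,0],0],[20,[-0.03,0,0],0],[20,[-0.04,0,0],0],[20,[-0.05,0,0],0],[20,[-0.06,0,0],0],[20,[-0.06,0,0],0],[20,[-0.06,0,0],0],[20,[-0.06,0,0],0],[20,[-0.06,0,0],0]])

```text
clock: 13.5
eef_pos: [0.6122, -0.0047, 0.0283]
tool_rot: [0.015, 1.0, 0.024, -0.005]
ft_force: [-5.6, 0.2, 1.4]
grip_width: 0.0289
```

Call:
move_arm(motion=[[20,[0,0,0.005],0],[20,[0,0,0.01],0],[20,[0,0,0.015],0],[20,[0,0,0.02],0],[20,[0,0,0.025],0],[20,[0,0,0.03],0],[20,[0,0,0.03],0],[20,[0,0,0.03],0],[20,[0,0,0.03],0],[20,[0,0,0.03],0]])

```text
clock: 14.5
eef_pos: [0.6122, -0.0047, 0.0276]
tool_rot: [0.015, 1.0, 0.024, -0.005]
ft_force: [-7.5, 0.1, 6.6]
grip_width: 0.029
```

```bash
python3 -c "
from st import *
st([.6065,-.005,.028,3.1116])"
```

```text
t 14.5 pos [ 0.6122 -0.0047  0.0276] ang 3.1127 z [-0.009  0.048 -0.999] F [-7.52  0.08  6.57] w 0.029 q1,q6 [-0.031 -0.002]
shift [ 0.113 -0.01  -0.007] roll 0.01
```

Call:
move_arm(motion=[[29,[0,0,0],0],[29.5,[0,0,0],0],[30,[0,0,0],0],[30.5,[0,0,0],0],[31,[0,0,0],0],[32,[0,0,0],0],[34,[0,0,0],0],[36,[0,0,0],0],[39,[0,0,0],0],[42,[0,0,0],0]])

```text
clock: 15.5
eef_pos: [0.6136, -0.0047, 0.027]
tool_rot: [0.014, 1.0, 0.024, -0.004]
ft_force: [0.3, 1.2, -0.0]
grip_width: 0.0415
```

```bash
python3 - <<'E'
from st import *
import cv2,pickle
for n in("side",):
    c=camera(n); pickle.dump(c,open(n+"5.pkl","wb")); im=c["color"][:,:,::-1]
    im=im[160:220,185:265]
    cv2.imwrite(f"pics/{n}5.png",cv2.resize(im,None,fx=9,fy=9,interpolation=cv2.INTER_CUBIC))
st()
E
```

```text
t 15.55 pos [ 0.6136 -0.0047  0.027 ] ang 3.1128 z [-0.007  0.048 -0.999] F [0.62 0.26 0.23] w 0.0419 q1,q6 [-0.031 -0.003]
```

View pics/side5.png

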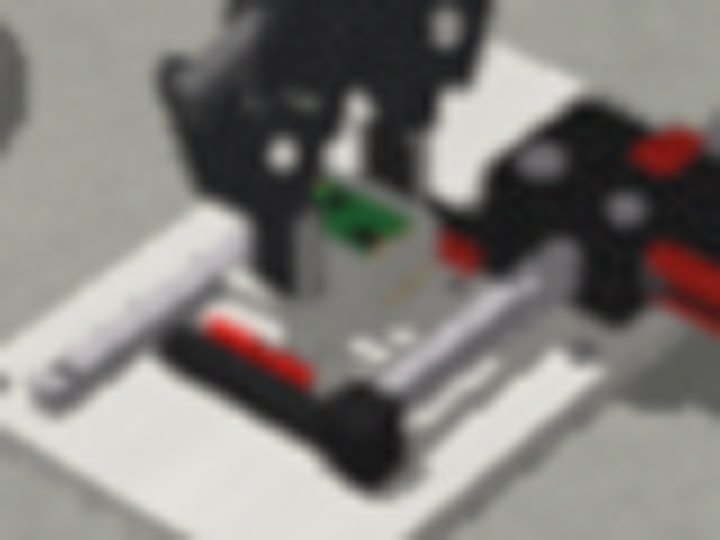

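```bash
python3 -c "
from st import *
st([.6136,-.0047,.12,3.1116])
st([.472,-.0776,.09,3.1116])
st([.472,-.0776,.006,3.1116])"
```

```text
t 15.55 pos [ 0.6136 -0.0047  0.027 ] ang 3.1128 z [-0.007  0.048 -0.999] F [0.62 0.26 0.23] w 0.0419 q1,q6 [-0.031 -0.003]
shift [ 0.014  0.09  -1.858] roll 0.011
t 15.55 pos [ 0.6136 -0.0047  0.027 ] ang 3.1128 z [-0.007  0.048 -0.999] F [0.62 0.26 0.23] w 0.0419 q1,q6 [-0.031 -0.003]
shift [ 2.798 -1.478 -1.309] roll 0.011
t 15.55 pos [ 0.6136 -0.0047  0.027 ] ang 3.1128 z [-0.007  0.048 -0.999] F [0.62 0.26 0.23] w 0.0419 q1,q6 [-0.031 -0.003]
shift [ 2.784 -1.558  0.369] roll 0.011
```

Call:
move_arm(motion=[[42,[0,0,-0.1],0],[42,[0,0.02,-0.4],0],[42,[0,0.03,-0.9],0],[42,[0,0.04,-1.4],0],[50,[0.3,-0.1,-1.7],0],[60,[0.8,-0.4,-1.75],0],[75,[1.4,-0.75,-1.7],0],[75,[2.0,-1.1,-1.5],0],[75,[2.5,-1.35,-1.35],0],[75,[2.8,-1.48,-1.31],0]])

```text
clock: 16.55
eef_pos: [0.469, -0.0783, 0.0897]
tool_rot: [0.015, 1.0, 0.024, -0.005]
ft_force: [0.3, 0.4, -0.4]
grip_width: 0.0748
```

```bash
python3 - <<'E'
from st import *
import cv2,pickle
for n in("top","side",):
    c=camera(n); pickle.dump(c,open(n+"6.pkl","wb")); im=c["color"][:,:,::-1]
    im=im[145:225,225:315] if n=="top" else im[145:225,175:295]
    cv2.imwrite(f"pics/{n}6.png",cv2.resize(im,None,fx=6,fy=6,interpolation=cv2.INTER_CUBIC))
st([.472,-.0776,.006,3.1116])
E
```

```text
t 16.65 pos [ 0.4692 -0.0783  0.09  ] ang 3.1108 z [-0.009  0.048 -0.999] F [ 1.24  0.46 -0.34] w 0.0751 q1,q6 [-0.194 -0.164]
shift [-0.073 -0.065  1.679] roll -0.007
```

View pics/side6.png

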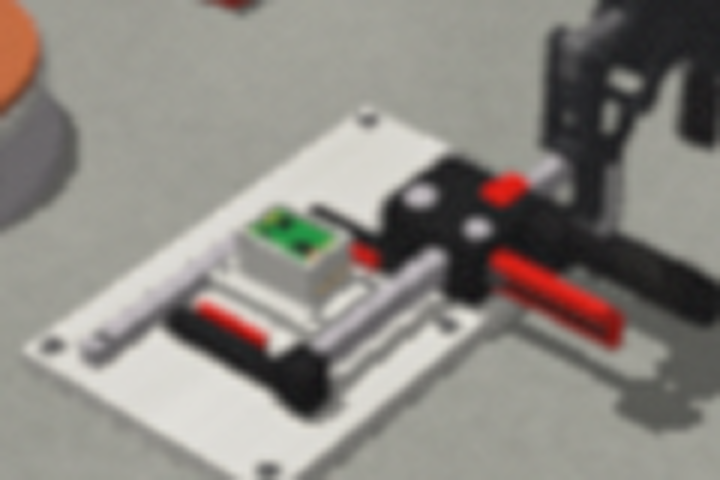

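View pics/top6.png

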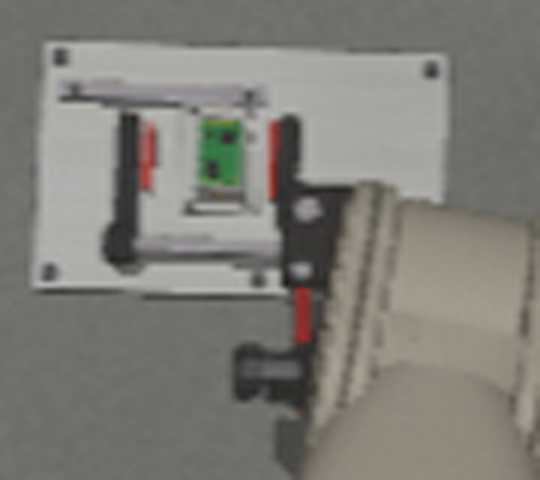

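Call:
move_arm(motion=[[75,[-0.02,-0.02,0.2],0],[75,[-0.05,-0.04,0.5],0],[75,[-0.07,-0.06,0.8],0],[75,[-0.07,-0.06,1.1],0],[75,[-0.07,-0.06,1.35],0],[75,[-0.07,-0.06,1.52],0],[75,[-0.07,-0.06,1.62],0],[75,[-0.07,-0.06,1.67],0],[75,[-0.07,-0.1,1.67],0],[75,[-0.07,-0.16,1.67],0]])

```text
clock: 17.65
eef_pos: [0.475, -0.0819, 0.0067]
tool_rot: [0.014, 1.0, 0.024, -0.003]
ft_force: [-0.3, 0.3, -0.1]
grip_width: 0.0751
```

```bash
python3 - <<'E'
from st import *
import cv2,pickle
for n in("side",):
    c=camera(n); pickle.dump(c,open(n+"7.pkl","wb")); im=c["color"][:,:,::-1]
    im=im[145:225,205:325]
    cv2.imwrite(f"pics/{n}7.png",cv2.resize(im,None,fx=6,fy=6,interpolation=cv2.INTER_CUBIC))
st([.472,-.0776,.006,3.1116])
E
```

```text
t 17.7 pos [ 0.4751 -0.0825  0.0068] ang 3.1125 z [-0.006  0.047 -0.999] F [-0.77 -0.23 -0.47] w 0.0749 q1,q6 [-0.2   -0.172]
shift [0.064 0.095 0.021] roll 0.009
```

View pics/side7.png

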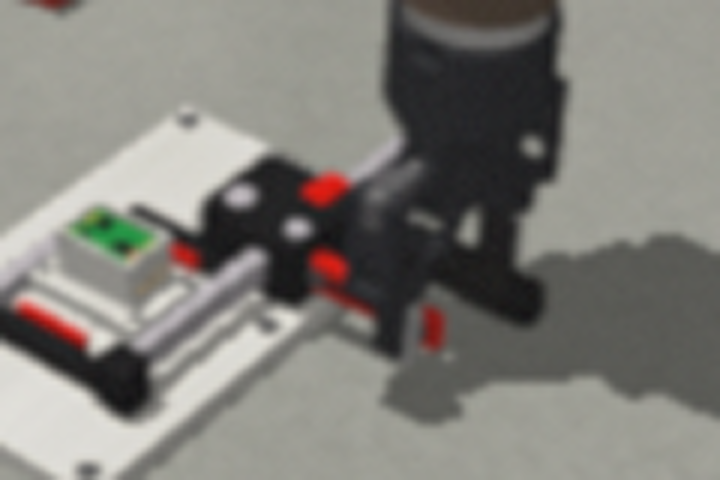

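Call:
move_arm(motion=[[75,[0.03,-0.05,0],0],[75,[0.06,-0.1,0],0],[75,[0.06,-0.16,0],0],[75,[0.06,-0.22,0],0],[75,[0.06,-0.29,0],0],[75,[0.06,-0.36,0],0],[75,[0.06,-0.43,0],0],[75,[0.06,-0.48,0],0],[75,[0.06,-0.52,0],0],[75,[0.06,-0.53,0],0]])

```text
clock: 18.7
eef_pos: [0.4728, -0.1045, 0.0061]
tool_rot: [0.013, 1.0, 0.028, -0.002]
ft_force: [5.1, 14.8, 4.9]
grip_width: 0.075
```

```bash
python3 - <<'E'
from st import *
import cv2,pickle
for n in("side","top"):
    c=camera(n); pickle.dump(c,open(n+"8.pkl","wb")); im=c["color"][:,:,::-1]
    im=im[145:225,225:315] if n=="top" else im[145:225,205:325]
    cv2.imwrite(f"pics/{n}8.png",cv2.resize(im,None,fx=6,fy=6,interpolation=cv2.INTER_CUBIC))
st()
E
```

```text
t 18.8 pos [ 0.4728 -0.1045  0.0061] ang 3.1155 z [-0.003  0.057 -0.998] F [ 4.07 13.76  5.6 ] w 0.0752 q1,q6 [-0.252 -0.226]
```

View pics/side8.png

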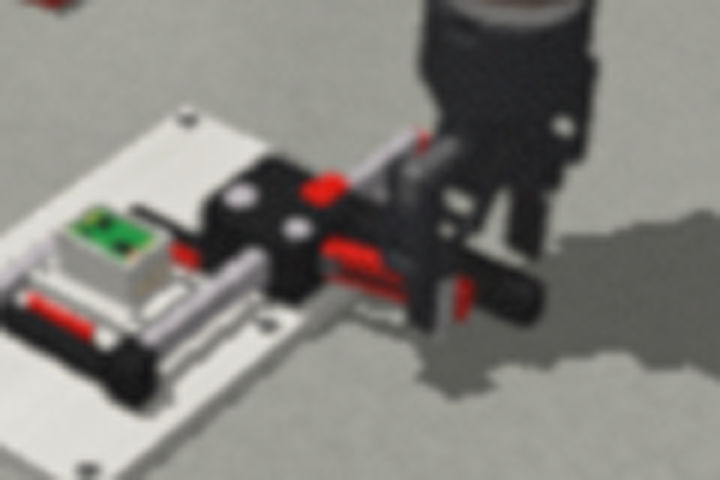

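View pics/top8.png

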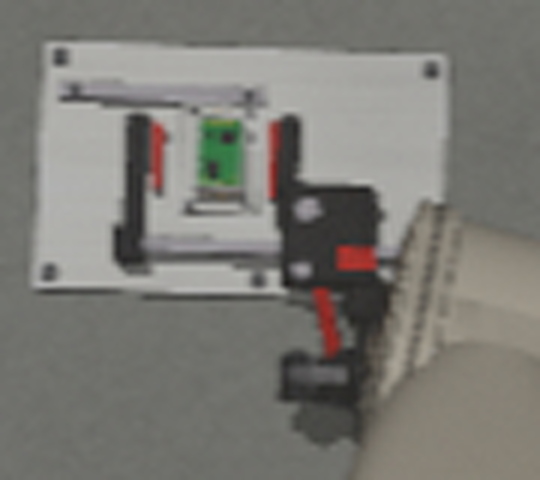

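Call:
move_arm(motion=[[75,[0,0.13,0],0],[75,[0,0.27,0],0],[75,[0,0.4,0],0],[75,[0,0.5,0],0],[75,[0,0.53,0],0],[75,[0,0.5,0],0],[75,[0,0.4,0],0],[75,[0,0.28,0],0],[75,[0,0.16,0],0],[75,[0,0.05,0],0]])

```text
clock: 19.8
eef_pos: [0.4709, -0.1025, 0.0053]
tool_rot: [0.013, 0.999, 0.028, -0.004]
ft_force: [3.0, 13.6, 3.6]
grip_width: 0.0751
```

Call:
move_arm(motion=[[75,[0,-0.04,0],0],[75,[0,-0.08,0],0],[75,[0,-0.08,0],0],[75,[0,-0.08,0],0],[75,[0,0.05,0],0],[75,[0,0.18,0],0],[75,[0,0.3,0],0],[75,[0,0.4,0],0],[75,[0,0.47,0],0],[75,[0,0.48,0],0]])

```text
clock: 20.8
eef_pos: [0.4719, -0.082, 0.0063]
tool_rot: [0.014, 1.0, 0.023, -0.003]
ft_force: [-0.2, -0.4, -1.2]
grip_width: 0.075
```

```bash
cat > look.py <<'E'
from st import *
import cv2,pickle,sys
k=sys.argv[1]
c=camera("top"); pickle.dump(c,open("top%s.pkl"%k,"wb")); im=c["color"][:,:,::-1][150:200,235:285]
cv2.imwrite("pics/top%s.png"%k,cv2.resize(im,None,fx=12,fy=12,interpolation=cv2.INTER_CUBIC)); st()
h=cv2.cvtColor(c["color"],cv2.COLOR_RGB2HSV)
m=cv2.inRange(h,(0,110,80),(8,255,255))|cv2.inRange(h,(172,110,80),(180,255,255))
m[:160]=0;m[182:]=0
n,l,s,ce=cv2.connectedComponentsWithStats(m)
for i in range(1,n):
    if s[i,4]>6 and 240<ce[i][0]<285: print(s[i],ce[i].round(2))
E
python3 look.py 9; python3 - <<'E'
import pickle,cv2
for k in "068":
    c=pickle.load(open(f"top{k}.pkl","rb"));h=cv2.cvtColor(c["color"],cv2.COLOR_RGB2HSV)
    m=cv2.inRange(h,(0,110,80),(8,255,255))|cv2.inRange(h,(172,110,80),(180,255,255))
    m[:160]=0;m[182:]=0
    n,l,s,ce=cv2.connectedComponentsWithStats(m)
    print(k,[(list(s[i]),ce[i].round(2)) for i in range(1,n) if s[i,4]>6 and 240<ce[i][0]<285])
E
```

```text
t 20.85 pos [ 0.472  -0.082   0.0064] ang 3.1127 z [-0.006  0.047 -0.999] F [ 0.31 -0.18  0.19] w 0.0751 q1,q6 [-0.201 -0.172]
[252 166   2  10  12] [252.83 170.17]
[270 166   2  12  16] [270.25 170.5 ]
0 [([np.int32(248), np.int32(167), np.int32(3), np.int32(9), np.int32(17)], array([249.18, 171.12])), ([np.int32(270), np.int32(166), np.int32(2), np.int32(12), np.int32(16)], array([270.25, 170.5 ]))]
6 [([np.int32(248), np.int32(167), np.int32(3), np.int32(9), np.int32(18)], array([249.11, 171.28])), ([np.int32(270), np.int32(166), np.int32(2), np.int32(12), np.int32(16)], array([270.25, 170.5 ]))]
8 [([np.int32(250), np.int32(166), np.int32(2), np.int32(10), np.int32(18)], array([250.56, 170.06])), ([np.int32(270), np.int32(166), np.int32(2), np.int32(12), np.int32(16)], array([270.25, 170.5 ]))]
```

View pics/top9.png

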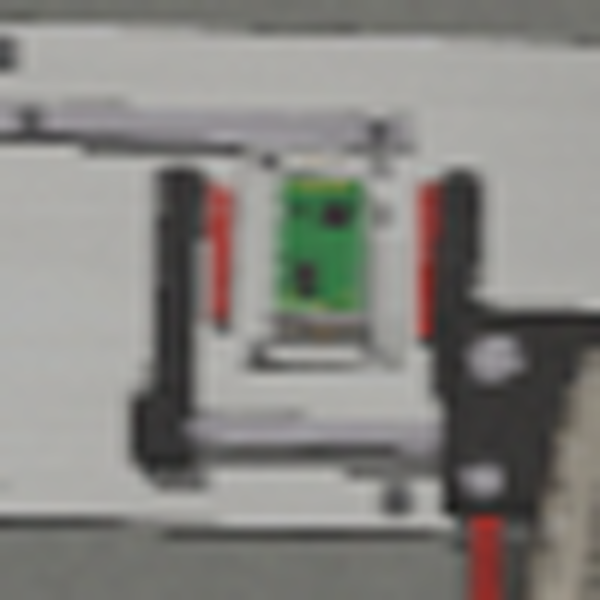

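Call:
move_arm(motion=[[75,[0,-0.08,0],0],[75,[0,-0.16,0],0],[75,[0,-0.22,0],0],[75,[0,-0.28,0],0],[75,[0,-0.33,0],0],[75,[0,-0.37,0],0],[75,[0,-0.4,0],0],[75,[0,-0.4,0],0],[75,[0,-0.4,0],0],[75,[0,-0.4,0],0]])

```text
clock: 21.85
eef_pos: [0.4717, -0.0985, 0.0058]
tool_rot: [0.013, 1.0, 0.028, -0.003]
ft_force: [1.7, 12.3, 3.3]
grip_width: 0.075
```

```bash
cat > look2.py <<'E'
from st import *
import cv2,pickle,sys
k=sys.argv[1]; F=[];Y=[]
for i in range(4):
    c=camera("top"); o=get_obs(); F.append(o["ft_force"]); Y.append(o["eef_pos"])
pickle.dump(c,open("top%s.pkl"%k,"wb")); im=c["color"][:,:,::-1][150:200,235:285]
cv2.imwrite("pics/top%s.png"%k,cv2.resize(im,None,fx=12,fy=12,interpolation=cv2.INTER_CUBIC)); 
print(o["clock"],"F",np.mean(F,0).round(2),np.std(F,0).round(2),"pos",np.mean(Y,0).round(5))
h=cv2.cvtColor(c["color"],cv2.COLOR_RGB2HSV)
m=cv2.inRange(h,(0,110,80),(8,255,255))|cv2.inRange(h,(172,110,80),(180,255,255))
m[:160]=0;m[182:]=0
n,l,s,ce=cv2.connectedComponentsWithStats(m)
for i in range(1,n):
    if s[i,4]>6 and 240<ce[i][0]<285: print(s[i],ce[i].round(2))
g=cv2.inRange(h,(45,80,40),(85,255,255)); g[:155]=0;g[190:]=0;g[:,:235]=0;g[:,300:]=0
M=cv2.moments(g,True); print("green",M["m10"]/M["m00"],M["m01"]/M["m00"])
E
python3 look2.py 10
```

```text
22.05 F [ 2.06 12.4   3.88] [0.31 0.29 0.68] pos [ 0.47171 -0.09849  0.00582]
[253 166   2  10  18] [253.44 170.06]
[270 166   2  12  16] [270.25 170.5 ]
green 261.54716981132077 170.0188679245283
```

View pics/top10.png

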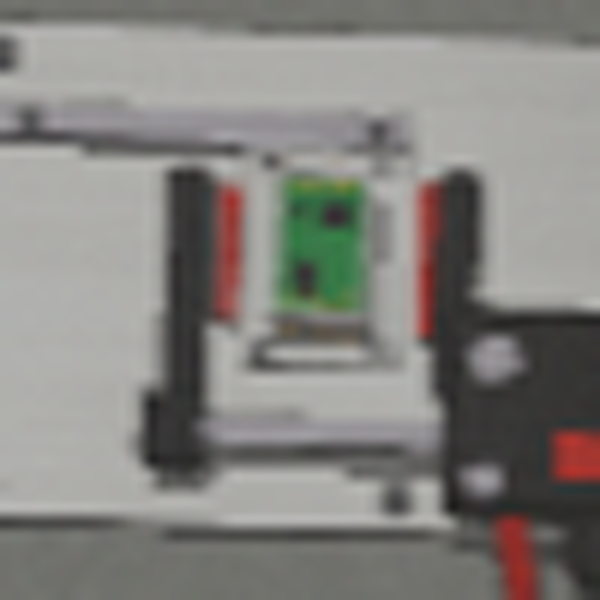

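Call:
move_arm(motion=[[75,[0,-0.02,0],0],[75,[0,-0.04,0],0],[75,[0,-0.06,0],0],[75,[0,-0.08,0],0],[75,[0,-0.1,0],0],[75,[0,-0.12,0],0],[75,[0,-0.13,0],0],[75,[0,-0.13,0],0],[75,[0,-0.13,0],0],[75,[0,-0.13,0],0]])

```text
clock: 23.05
eef_pos: [0.4723, -0.1045, 0.0058]
tool_rot: [0.013, 1.0, 0.029, -0.002]
ft_force: [2.5, 13.6, 5.3]
grip_width: 0.075
```

```bash
python3 look2.py 11
```

```text
23.25 F [ 2.57 13.94  3.77] [0.39 0.53 0.21] pos [ 0.47232 -0.10447  0.00574]
[270 166   2  12  16] [270.25 170.5 ]
green 262.0701754385965 169.94736842105263
```

View pics/top11.png

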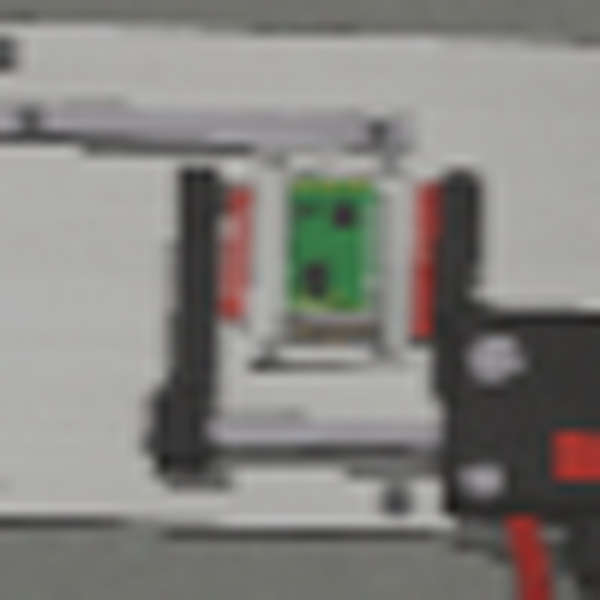

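Call:
move_arm(motion=[[75,[0,-0.01,0],0],[75,[0,-0.02,0],0],[75,[0,-0.03,0],0],[75,[0,-0.04,0],0],[75,[0,-0.04,0],0],[75,[0,-0.04,0],0],[75,[0,-0.04,0],0],[75,[0,-0.04,0],0],[75,[0,-0.04,0],0],[75,[0,-0.04,0],0]])

```text
clock: 24.25
eef_pos: [0.4726, -0.1062, 0.0057]
tool_rot: [0.013, 0.999, 0.029, -0.002]
ft_force: [3.9, 14.7, 3.8]
grip_width: 0.075
```

```bash
python3 look2.py 12
```

```text
24.45 F [ 3.27 14.94  4.04] [0.37 0.21 0.14] pos [ 0.47256 -0.10617  0.00572]
[254 166   2   8  15] [254.47 169.27]
[270 166   2  12  16] [270.25 170.5 ]
green 262.375 169.92857142857142
```

Call:
move_arm(motion=[[75,[0,-0.01,0],0],[75,[0,-0.02,0],0],[75,[0,-0.03,0],0],[75,[0,-0.03,0],0],[75,[0,-0.03,0],0],[75,[0,-0.03,0],0],[75,[0,-0.03,0],0],[75,[0,-0.03,0],0],[75,[0,-0.03,0],0],[75,[0,-0.03,0],0]])

```text
clock: 25.45
eef_pos: [0.4726, -0.1062, 0.0056]
tool_rot: [0.013, 0.999, 0.03, -0.002]
ft_force: [3.6, 18.8, 3.8]
grip_width: 0.0751
```

```bash
python3 look2.py 13
```

```text
25.65 F [ 4.54 18.81  3.7 ] [0.49 0.58 0.43] pos [ 0.47261 -0.10624  0.00563]
[254 166   2   8  15] [254.47 169.27]
[270 166   2  12  16] [270.25 170.5 ]
green 262.4 169.83636363636364
```

Call:
move_arm(motion=[[75,[0,0.12,0],0],[75,[0,0.26,0],0],[75,[0,0.4,0],0],[75,[0,0.52,0],0],[75,[0,0.62,0],0],[75,[0,0.66,0],0],[75,[0,0.66,0],0],[75,[0,0.66,0],0],[75,[0,0.63,0],0],[75,[0,0.6,0],0]])

```text
clock: 26.65
eef_pos: [0.4714, -0.0821, 0.0062]
tool_rot: [0.015, 1.0, 0.024, -0.004]
ft_force: [0.5, 0.3, 0.2]
grip_width: 0.0749
```

```bash
python3 look2.py 14
```

```text
26.85 F [0.31 0.14 0.51] [0.38 0.5  0.69] pos [ 0.47145 -0.08208  0.00627]
[254 166   2   8  15] [254.47 169.27]
[270 166   2  12  16] [270.25 170.5 ]
green 262.375 169.92857142857142
```

View pics/top14.png

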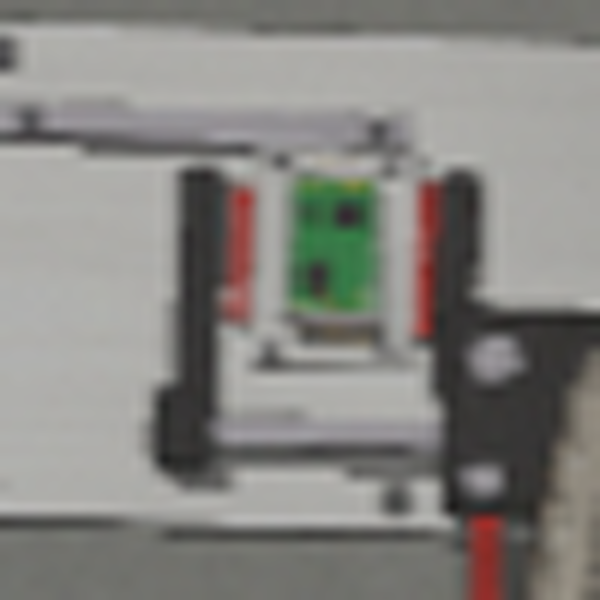

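Call:
move_arm(motion=[[75,[0,-0.03,0],0],[75,[0,-0.06,0],0],[75,[0,-0.08,0],0],[75,[0,-0.1,0],0],[75,[0,-0.11,0],0],[75,[0,-0.12,0],0],[75,[0,-0.12,0],0],[75,[0,-0.12,0],0],[75,[0,-0.12,0],0],[75,[0,-0.12,0],0]])

```text
clock: 27.85
eef_pos: [0.4712, -0.0876, 0.006]
tool_rot: [0.014, 1.0, 0.024, -0.004]
ft_force: [-1.4, 3.6, 2.6]
grip_width: 0.0754
```

```bash
python3 look2.py 15
```

```text
28.05 F [-1.38  3.48  2.56] [0.3  0.33 0.44] pos [ 0.4712  -0.08758  0.00602]
[270 165   2  13  17] [270.24 170.18]
[254 166   2   8  15] [254.47 169.27]
green 262.4 169.83636363636364
```

Call:
move_arm(motion=[[75,[0,-0.01,0],0],[75,[0,-0.02,0],0],[75,[0,-0.03,0],0],[75,[0,-0.04,0],0],[75,[0,-0.05,0],0],[75,[0,-0.05,0],0],[75,[0,-0.05,0],0],[75,[0,-0.05,0],0],[75,[0,-0.05,0],0],[75,[0,-0.05,0],0]])

```text
clock: 29.05
eef_pos: [0.4711, -0.0891, 0.0059]
tool_rot: [0.014, 1.0, 0.025, -0.004]
ft_force: [-1.5, 7.3, 4.1]
grip_width: 0.0752
```

```bash
python3 look2.py 16
```

```text
29.25 F [-1.28  7.09  4.1 ] [0.29 0.51 0.41] pos [ 0.47109 -0.08911  0.00592]
[254 166   2   8  15] [254.47 169.27]
[270 166   2  12  16] [270.25 170.5 ]
green 262.4 169.83636363636364
```

Call:
move_arm(motion=[[75,[0,-0.01,0],0],[75,[0,-0.02,0],0],[75,[0,-0.03,0],0],[75,[0,-0.04,0],0],[75,[0,-0.04,0],0],[75,[0,-0.04,0],0],[75,[0,-0.04,0],0],[75,[0,-0.04,0],0],[75,[0,-0.04,0],0],[75,[0,-0.04,0],0]])

```text
clock: 30.25
eef_pos: [0.4711, -0.0902, 0.0058]
tool_rot: [0.014, 1.0, 0.026, -0.004]
ft_force: [-1.9, 9.6, 4.2]
grip_width: 0.0752
```

```bash
python3 look2.py 17
```

```text
30.45 F [-0.84  9.46  4.65] [0.51 0.27 0.64] pos [ 0.47106 -0.09024  0.00584]
[254 166   2   8  15] [254.47 169.27]
[270 166   2  12  16] [270.25 170.5 ]
green 262.4 169.83636363636364
```

Call:
move_arm(motion=[[75,[0,-0.01,0],0],[75,[0,-0.02,0],0],[75,[0,-0.03,0],0],[75,[0,-0.03,0],0],[75,[0,-0.03,0],0],[75,[0,-0.03,0],0],[75,[0,-0.03,0],0],[75,[0,-0.03,0],0],[75,[0,-0.03,0],0],[75,[0,-0.03,0],0]])

```text
clock: 31.45
eef_pos: [0.471, -0.0911, 0.0058]
tool_rot: [0.013, 1.0, 0.027, -0.004]
ft_force: [-0.7, 11.3, 4.3]
grip_width: 0.0754
```

```bash
python3 look2.py 18
```

```text
31.65 F [-1.04 11.13  4.44] [0.7  0.54 0.84] pos [ 0.47103 -0.09109  0.00578]
[254 166   2   8  15] [254.47 169.27]
[270 166   2  12  16] [270.25 170.5 ]
green 262.35714285714283 169.92857142857142
```

Call:
move_arm(motion=[[75,[0,-0.01,0],0],[75,[0,-0.02,0],0],[75,[0,-0.03,0],0],[75,[0,-0.03,0],0],[75,[0,-0.03,0],0],[75,[0,-0.03,0],0],[75,[0,-0.03,0],0],[75,[0,-0.03,0],0],[75,[0,-0.03,0],0],[75,[0,-0.03,0],0]])

```text
clock: 32.65
eef_pos: [0.4711, -0.0924, 0.0058]
tool_rot: [0.013, 1.0, 0.027, -0.004]
ft_force: [-0.6, 11.8, 4.1]
grip_width: 0.0753
```

```bash
python3 look2.py 19
```

```text
32.85 F [-1.1  12.06  4.65] [0.58 0.52 0.28] pos [ 0.47105 -0.09239  0.00576]
[270 165   2  13  17] [270.24 170.18]
[254 166   2  10  20] [254.5 170.5]
green 262.5576923076923 170.01923076923077
```

Call:
move_arm(motion=[[75,[0,-0.01,0],0],[75,[0,-0.02,0],0],[75,[0,-0.03,0],0],[75,[0,-0.03,0],0],[75,[0,-0.03,0],0],[75,[0,-0.03,0],0],[75,[0,-0.03,0],0],[75,[0,-0.03,0],0],[75,[0,-0.03,0],0],[75,[0,-0.03,0],0]])

```text
clock: 33.85
eef_pos: [0.4711, -0.0938, 0.0057]
tool_rot: [0.013, 1.0, 0.027, -0.004]
ft_force: [-1.9, 12.9, 4.8]
grip_width: 0.0752
```

```bash
python3 look2.py 20
```

```text
34.05 F [-1.27 12.26  5.07] [0.72 0.56 0.26] pos [ 0.47104 -0.0938   0.00572]
[270 165   2  13  17] [270.24 170.18]
[254 166   2  11  20] [254.55 170.85]
green 262.625 170.10714285714286
```

Call:
move_arm(motion=[[75,[0,-0.01,0],0],[75,[0,-0.02,0],0],[75,[0,-0.03,0],0],[75,[0,-0.04,0],0],[75,[0,-0.04,0],0],[75,[0,-0.04,0],0],[75,[0,-0.04,0],0],[75,[0,-0.04,0],0],[75,[0,-0.04,0],0],[75,[0,-0.04,0],0]])

```text
clock: 35.05
eef_pos: [0.4711, -0.0952, 0.0057]
tool_rot: [0.013, 1.0, 0.028, -0.004]
ft_force: [-0.6, 13.7, 5.6]
grip_width: 0.0752
```

```bash
python3 look2.py 21
```

```text
35.25 F [-0.94 13.93  5.4 ] [0.5  0.41 0.48] pos [ 0.47109 -0.09517  0.00567]
[270 165   2  13  17] [270.24 170.18]
[254 166   2  11  21] [254.52 170.76]
green 262.6666666666667 170.12962962962962
```

Call:
move_arm(motion=[[75,[0,-0.01,0],0],[75,[0,-0.02,0],0],[75,[0,-0.025,0],0],[75,[0,-0.025,0],0],[75,[0,-0.025,0],0],[75,[0,-0.025,0],0],[75,[0,-0.025,0],0],[75,[0,-0.025,0],0],[75,[0,-0.025,0],0],[75,[0,-0.025,0],0]])

```text
clock: 36.25
eef_pos: [0.4711, -0.096, 0.0056]
tool_rot: [0.013, 1.0, 0.028, -0.004]
ft_force: [-0.4, 15.2, 5.6]
grip_width: 0.0749
```

```bash
python3 look2.py 22
```

```text
36.45 F [-0.35 14.96  5.28] [0.25 0.24 0.31] pos [ 0.47111 -0.09597  0.00564]
[254 166   2  11  21] [254.52 170.76]
[270 166   2  12  16] [270.25 170.5 ]
green 262.6792452830189 170.0754716981132
```

Call:
move_arm(motion=[[75,[0,-0.01,0],0],[75,[0,-0.02,0],0],[75,[0,-0.025,0],0],[75,[0,-0.025,0],0],[75,[0,-0.025,0],0],[75,[0,-0.025,0],0],[75,[0,-0.025,0],0],[75,[0,-0.025,0],0],[75,[0,-0.025,0],0],[75,[0,-0.025,0],0]])

```text
clock: 37.45
eef_pos: [0.4711, -0.0968, 0.0056]
tool_rot: [0.013, 0.999, 0.029, -0.004]
ft_force: [-0.1, 17.1, 5.1]
grip_width: 0.075
```

```bash
python3 look2.py 23
```

```text
37.65 F [-0.17 16.49  5.25] [0.23 0.24 0.25] pos [ 0.47114 -0.09677  0.0056 ]
[270 165   2  13  17] [270.24 170.18]
[254 166   2  11  21] [254.52 170.76]
green 262.6792452830189 170.0754716981132
```

Call:
move_arm(motion=[[75,[0,0.05,0],0],[75,[0,0.1,0],0],[75,[0,0.17,0],0],[75,[0,0.24,0],0],[75,[0,0.31,0],0],[75,[0,0.37,0],0],[75,[0,0.42,0],0],[75,[0,0.46,0],0],[75,[0,0.48,0],0],[75,[0,0.48,0],0]])

```text
clock: 38.65
eef_pos: [0.4717, -0.0773, 0.0065]
tool_rot: [0.015, 1.0, 0.024, -0.004]
ft_force: [0.5, -0.4, 0.5]
grip_width: 0.0749
```

```bash
python3 look2.py 24; python3 -c "
from st import *
st([.471,-.0776,.11,3.1116])"
```

```text
38.85 F [0.19 0.04 0.06] [0.5  0.08 0.52] pos [ 0.47165 -0.07737  0.00651]
[270 165   2  13  17] [270.24 170.18]
[254 166   2  11  21] [254.52 170.76]
green 262.6792452830189 170.0754716981132
t 38.85 pos [ 0.4716 -0.0773  0.0065] ang 3.1126 z [-0.007  0.048 -0.999] F [ 0.44 -0.08  0.42] w 0.075 q1,q6 [-0.192 -0.163]
shift [ 0.03   0.093 -2.067] roll 0.01
```

View pics/top24.png

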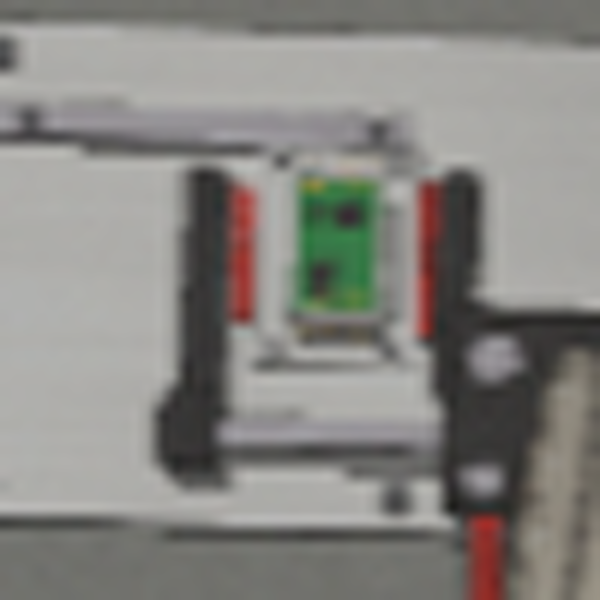

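Call:
move_arm(motion=[[75,[0,-0.05,0],0],[75,[0,-0.1,0],0],[75,[0,-0.16,0],0],[75,[0,-0.21,0],0],[75,[0,-0.26,0],0],[75,[0,-0.3,0],0],[75,[0,-0.32,0],0],[75,[0,-0.33,0],0],[75,[0,-0.34,0],0],[75,[0,-0.34,0],0]])

```text
clock: 39.85
eef_pos: [0.4711, -0.0929, 0.0059]
tool_rot: [0.014, 1.0, 0.025, -0.004]
ft_force: [-1.0, 7.0, 3.7]
grip_width: 0.0747
```

```bash
python3 look2.py 25
```

```text
40.05 F [-0.11  7.27  3.46] [0.39 0.35 0.42] pos [ 0.47112 -0.09289  0.00588]
[270 165   2  13  17] [270.24 170.18]
[254 166   2  11  21] [254.52 170.76]
green 262.6792452830189 170.0754716981132
```

Call:
move_arm(motion=[[75,[0,-0.01,0],0],[75,[0,-0.02,0],0],[75,[0,-0.03,0],0],[75,[0,-0.04,0],0],[75,[0,-0.05,0],0],[75,[0,-0.06,0],0],[75,[0,-0.07,0],0],[75,[0,-0.08,0],0],[75,[0,-0.09,0],0],[75,[0,-0.09,0],0]])

```text
clock: 41.05
eef_pos: [0.4711, -0.0953, 0.0057]
tool_rot: [0.013, 1.0, 0.028, -0.004]
ft_force: [0.3, 13.0, 4.5]
grip_width: 0.0752
```

```bash
python3 look2.py 26
```

```text
41.25 F [1.000e-02 1.267e+01 3.910e+00] [0.31 0.38 0.39] pos [ 0.47111 -0.09524  0.00571]
[254 166   2  11  21] [254.52 170.76]
[270 166   2  12  16] [270.25 170.5 ]
green 262.6792452830189 170.0754716981132
```

Call:
move_arm(motion=[[75,[0,-0.01,0],0],[75,[0,-0.02,0],0],[75,[0,-0.03,0],0],[75,[0,-0.03,0],0],[75,[0,-0.03,0],0],[75,[0,-0.03,0],0],[75,[0,-0.03,0],0],[75,[0,-0.03,0],0],[75,[0,-0.03,0],0],[75,[0,-0.03,0],0]])

```text
clock: 42.25
eef_pos: [0.4712, -0.0961, 0.0057]
tool_rot: [0.013, 1.0, 0.028, -0.004]
ft_force: [0.3, 15.6, 6.1]
grip_width: 0.0748
```

```bash
python3 look2.py 27
```

```text
42.45 F [ 0.48 14.63  4.99] [0.54 0.62 0.33] pos [ 0.47115 -0.09607  0.00566]
[270 165   2  13  17] [270.24 170.18]
[254 166   2  11  21] [254.52 170.76]
green 262.64814814814815 170.0185185185185
```

Call:
move_arm(motion=[[75,[0,-0.01,0],0],[75,[0,-0.02,0],0],[75,[0,-0.025,0],0],[75,[0,-0.025,0],0],[75,[0,-0.025,0],0],[75,[0,-0.025,0],0],[75,[0,-0.025,0],0],[75,[0,-0.025,0],0],[75,[0,-0.025,0],0],[75,[0,-0.025,0],0]])

```text
clock: 43.45
eef_pos: [0.4712, -0.0967, 0.0056]
tool_rot: [0.013, 0.999, 0.029, -0.003]
ft_force: [0.7, 17.1, 3.5]
grip_width: 0.075
```

```bash
python3 look2.py 28
```

```text
43.65 F [ 0.57 16.27  5.1 ] [0.61 0.49 0.3 ] pos [ 0.47116 -0.09671  0.00561]
[270 165   2  13  17] [270.24 170.18]
[254 166   2  11  21] [254.52 170.76]
green 262.64814814814815 170.0185185185185
```

Grip held (about 10 N). Release the trigger and retreat.

Call:
move_arm(motion=[[75,[0,0.05,0],0],[75,[0,0.1,0],0],[75,[0,0.17,0],0],[75,[0,0.24,0],0],[75,[0,0.31,0],0],[75,[0,0.38,0],0],[75,[0,0.44,0],0],[75,[0,0.48,0],0],[75,[0,0.49,0],0],[75,[0,0.49,0],0]])

```text
clock: 44.65
eef_pos: [0.4716, -0.0771, 0.0065]
tool_rot: [0.015, 1.0, 0.024, -0.004]
ft_force: [-1.3, 0.4, -1.0]
grip_width: 0.0752
```

Call:
move_arm(motion=[[75,[0,0.01,-0.1],0],[75,[0,0.03,-0.3],0],[75,[0,0.04,-0.6],0],[75,[0,0.06,-1.0],0],[75,[0,0.08,-1.5],0],[75,[0,0.1,-2.0],0],[75,[0.2,0.1,-2.3],0],[75,[0.6,0.1,-2.5],0],[75,[0.9,0.1,-2.5],0],[75,[1.0,0.1,-2.5],0]])

```text
clock: 45.65
eef_pos: [0.4217, -0.0766, 0.1332]
tool_rot: [0.015, 1.0, 0.024, -0.003]
ft_force: [-0.9, -0.3, 0.1]
grip_width: 0.0747
```

```bash
python3 look2.py 29; python3 - <<'E'
from workcell import *
import cv2
im=camera("side")["color"][:,:,::-1][145:225,175:305]
cv2.imwrite("pics/side29.png",cv2.resize(im,None,fx=6,fy=6,interpolation=cv2.INTER_CUBIC))
E
```

```text
45.85 F [-0.03  0.44 -0.12] [0.73 0.69 0.3 ] pos [ 0.42257 -0.07661  0.13258]
[270 165   2  13  17] [270.24 170.18]
[254 166   2  11  21] [254.52 170.76]
green 262.6363636363636 170.07272727272726
```

View pics/side29.png

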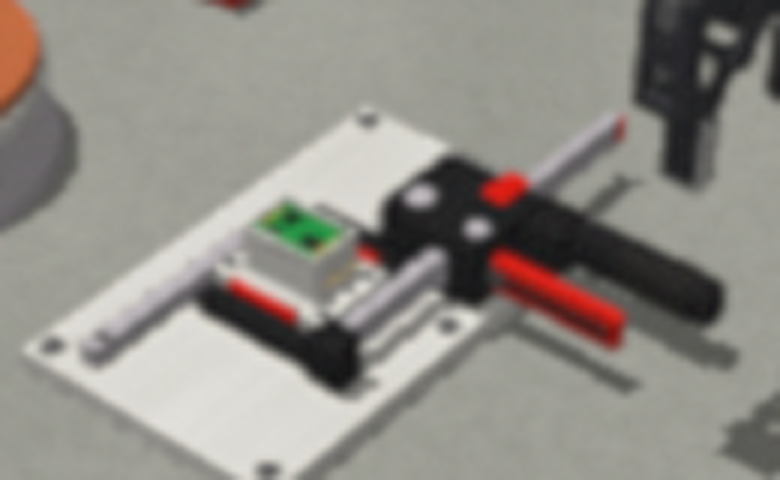

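View pics/top29.png

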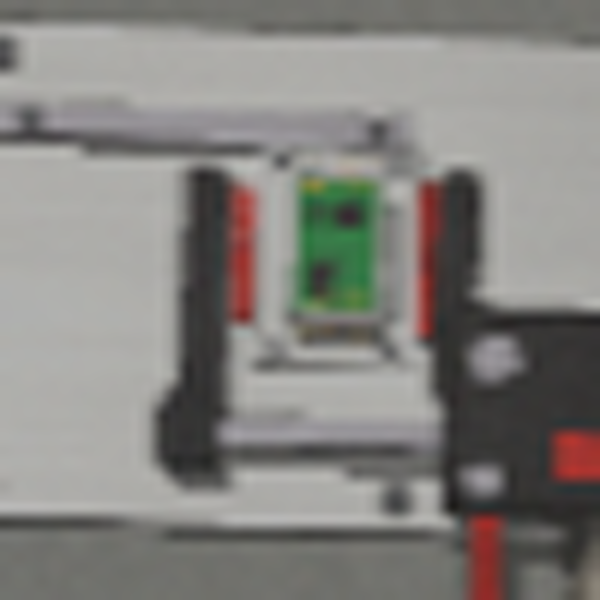

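The pictures show the open module flat between the red pads (top crop: pads at columns 253 and 418), with its end at the back stop rail. The trigger is back at rest and the gripper is clear. Handing in.

```bash
python3 -c "
from workcell import *
job_done()"
```

```text
the job is handed in; nothing more can be done
```

The open module is clamped between the jaws with an estimated grip of about 10 N, and I handed the job in at about 46 s of the 69 s allowed. No verdict was reported.

**Placing:** I took the open module from the blue tray and pushed it along the clamp's x until the back stop answered with about 6 N. I then lowered it until the plate carried about 8 N and let go. The last pictures show it flat, square, between both red pads and against the back stop rail.

**Clamping:** I used four squeezes of the trigger, feeling for the grip on the last one. With the jaw running free the trigger took about 12.3 N, and I stopped at 16.5 N. By the stated ratio of 1 N per 2.7 N of grip, that makes roughly 10 to 11 N at the jaw.

**Check:** A gentle re-squeeze up to 16.3 N did not move the jaw in the pictures, so the grip held after release. The trigger is back at rest and the robot stands clear, with wrist force near 0.

**What did not go to plan or did not agree:**
- **Tilted tool:** early on I ran the last joint into its limit, and the tool stayed tilted by about 0.05 rad for the whole job. The module still settled flat when released.
- **Grip estimate:** judging by finger travel instead of force gives about 15 N, because the arm and fingers also flex. I trusted the force reading; both values lie inside the 7 to 18 N window.
- **Cameras:** the two views disagreed by about 4 mm in x. I used the top view, which agreed with where the back stop was felt.

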